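Level the counter shelf with its foot and hold the spirit level down

ROBOT

A 7-joint arm with a two-finger parallel gripper is mounted at the origin on the work surface. World frame = base frame: x ahead of the robot, y to its left, z up, the work surface at z = 0. Lengths are in mm, angles in rad, forces in N, time in s.
With the tool pointing down it reaches from about 375 to 925 mm from the base axis. Payload 3.1 kg.
Tool frame: the origin (TCP) lies at the very end of the fingers, on their centre line; the grasp point (between the pads) lies 19 mm behind it; z points along the fingers, y is the direction in which the jaws open and shut (so a half turn about z gives the same grasp; the last joint's range is limited). The gripper opens to 85 mm and grips with 20 to 120 N. Pads are 22 mm wide; open, the fingers measure 114 mm over their backs; the gripper's body (76 mm by 85 mm) begins 54 mm behind the grasp point. The pads swing forward as they close: fully open they stand 13 mm farther back than shut.
Start: joints at [1.105, 0.383, 0.044, 1.598, -0.018, 1.161, -0.05], TCP at [233.736, -606.523, 191.369] pointing down, gripper open.
Joint ranges: [-2.61, 2.61], [-0.41, 2.15], [-1.48, 1.57], [0, 2.5], [-1.57, 4.71], [0.05, 1.97], [-2.85, 2.85]. Speed limits (rad/s): [2.79, 2.79, 3.14, 3.14, 3.14, 3.14, 3.14].

INTERFACE

Orientations are given as a 3x3 rotation matrix whose columns are the frame's x, y, z axes.
In Python, from station import robot gives the robot as it stands.
- The arm moves only by the tool play_rows, never from a script. Its argument "series" is a list of rows, each a list of 5 numbers: the finger opening in mm, from 0 to 85.4, then the shift along the tool's x, y, z in mm, then the turn about the tool's z in degrees. In form: [[hand, tx, ty, tz, roll], ...]. A call has 1 to 12 rows; each row shifts and turns the pose as measured when the row begins, along the tool's axes as they then stand; what a row does not reach is not made up. A row lasts 1/12 s, in which the tool goes at most 41.7 mm and 7.16 degrees, less where a joint would pass 70% of its speed; a pose out of reach is approached as far as the arm can. A call with a gripper value outside its range is refused whole. The fingers move at their own pace and stop on an object; "squeeze" is the grip in N (left out, the last holds). Time passes only in rows, so rows that do not move let the fingers close. It gives the time, the measured TCP pose, the force and the opening at its end, in the units of the state.
- robot.get_obs(): the state, without advancing time (a new reading comes with each control period).
- robot.get_image(name): name is "scene" or "top" or "wrist"; returns the picture (400x640x3 uint8, blue, green, red); there is no depth.
- robot.get_calibration(name): a dict with "fx", "fy", "cx", "cy" (pixels), "rvec" (rotation vector, rad) and "tvec" (3), from world to camera coordinates, as OpenCV has them. Camera axes: x right, y down, z forward; pixel columns grow to the right and rows downward; lengths in mm; the calibration is good to about 2 mm. A picture is of the moment at which its call begins: read the wrist's pose just before it. get_calibration takes no time and is no camera call; for the wrist camera it gives the pose at the moment of the call.
- robot.close_job(): hands the job in, once; it reports no verdict.
Trained networks look in the newest picture that a camera, given by its name, has taken for a name from the list of things; names that differ only in an ending like _2 or _b are one class to them, and where a whole thing is asked for, a point or a joint stands for the part that bears it (a point fixed in the world has none). Each returns a list of dicts, best first, with "conf" (0 to 1); they miss things now and then, are a little off and sometimes report something else, mostly with a low value. They report only what shows in the picture. A call takes as long as a camera call. They do not tell look-alikes from the thing itself.
- robot.boxes_of(target, camera): "position" ([x, y, z] in mm, in world coordinates, good to about 4 mm: the middle of the surface that is visible of it).
- robot.silhouettes(target, camera): "pixels" (400x640 bool, what is visible of it).
The state is a dict: "time_s": time; "joint_pos": joint angles; "qd": joint speeds; "tau": joint torques, N m; "position": TCP position; "eef_rot": TCP orientation; "contact_force": force on the tool from outside, world axes, zero at the start; "wrist_torque": the same for the moment, N m; "width": finger opening in mm.
Only numpy, scipy, OpenCV 4.12 (cv2) and the standard library are available. Lean on these libraries where they do the work, as an engineer would, in place of code of your own. Each camera call takes 0.05 s, during which the arm holds its last target.

TASK

First push the yellow spirit level along the white shelf until it lies snug in the corner of the shelf's two blue stops. Then turn the red handle of the levelling foot, and press the level down on its foot end with about 10 N so that the sprung shelf sits fully down on its foot: the bubble must then stand between the two black rings (it counts only while you press). Finish while still pressing like that, with the level still in its corner, and leave the other things on the table alone.

Things in the scene. Friction and masses are not known exactly. Their poses are not given: they have to be found in the camera images.
- level: yellow spirit level, loose on the shelf: 36 (x) x 200 (y, long) x 42 tall, 0.45 kg; origin at centre of underside. The middle 76 is a notch 24 deep holding the green vial (19 across, along y), over an 18 tall body; each end is a full-height block 62 long with a black pad on top. Its +y end points to the levelling foot, +x away from the robot; starts yawed up to 0.2 rad off the shelf
- level_corner (a point): bottom corner of the level at its +x side and +y (foot) end, at (18, 100, 0) in its frame; axes as the level's. It must come to stop_corner. Sliding the level on the shelf takes 3 to 8 N, so a push against a stop is felt from about 12 N.
- level_press (a point): middle of the pad on top of the level's foot-end block, at (0, 69, 42) in its frame: the place to press
- bubble (a joint): white bubble's (14 long) place along the vial, m: 0 midway between the black rings, + towards the level's +y (foot) end. It goes to the higher end, 0.55 mm per mrad of tilt, up to 22 mm either way, and takes about 1 s to settle. The rings' inner faces are 11 either side of the middle: between them means within 4 mm
- stop_corner (a point): point on the white shelf's top face where the blue stops' inner faces meet; axes as the shelf's: x away from robot, y to the levelling foot, z up. Stops 18 high, 10 thick: far fence along y (face x=0), end stop along x (face y=0). Shelf reaches 140 to -x, 330 to -y. It tilts about a hinge along x, 338 to -y, 13 below the face; face there 75 above table. Foot end starts too low
- shelf (a joint): how far springs hold the shelf up from its foot, rad: 0.012 when left alone (upper stop, also with the level on it), 0 when pressed fully down. 2 to 5 N on level_press, with the level in its corner, brings it down; more then presses on a firm rest. Being pressed down moves the bubble 6.6 mm towards -y.
- foot_grip (a point): centre of the levelling foot's red bar handle, on its vertical axis: bar 64 long, 14 wide, 26 tall (grip across the 14), 125 to 151 above the table, on a spindle 16 across; 75 beyond stop_corner along the shelf's y and 65 back along -x. Site x lies along the bar and turns with it; at the start it points along the shelf's x
- foot (a joint): angle the handle has been turned, rad: 0 at the start, up to 3.6, grows clockwise seen from above. Stays where left (friction 0.15 N m), does not rise. Each rad raises the shelf's foot end by 20 mrad, moving the bubble 11 mm towards +y. Needed in all: about 0.8 to 1.9 rad
- pan: small open dark steel pan 110 x 170 x 60, origin at the centre of its underside; a bystander, leave it alone
- tumbler: blue plastic tumbler, 68 across, 85 tall, origin under its centre; a bystander, leave it alone
- wrench: dark steel wrench 160 long, lying on the table; a bystander, leave it alone
- tub: white round plastic tub, with two small handles, 120 across, 130 tall, origin under its centre; a bystander, leave it alone
- spray: white bottle with red cap, 68 across, 170 tall, origin under its centre; a bystander, leave it alone
- can: can with a green band, 80 across, 100 tall, origin under its centre; a bystander, leave it alone
- scraper: kitchen spatula lying on the table; a bystander, leave it alone
Mind the look-alikes: they are no part of the job. What is shaped like the level but pink is not meant.

How it is judged (in metres and radians):
On the way, in this order (a step that is already met when the one before it is completed fails the run):
1. the level lies snug in the corner of the two stops, before the foot has been turned (x of level_corner in the frame of stop_corner between -0.003 and 0.003 m and y of level_corner in the frame of stop_corner between -0.003 and 0.003 m and z of level_corner in the frame of stop_corner between -0.004 and 0.004 m and angle between the y axis of level and the y axis of stop_corner, either way round below 0.03 rad and value of joint foot below 0.2 rad), for 0.2 s.
2. the levelling foot has been screwed up (value of joint foot above 0.3 rad), for 0.2 s.
At the end, for the whole second after the job is handed in: The level is within 3 mm of both stops, flat on the shelf and parallel to them within 0.03 rad; the fingers press on it with 4 to 25 N; the shelf is down on its foot (within 2 mrad); the bubble is within 4 mm of the middle; all this while the program ends and through the second after (x of level_corner in the frame of stop_corner between -0.003 and 0.003 m and y of level_corner in the frame of stop_corner between -0.003 and 0.003 m and z of level_corner in the frame of stop_corner between -0.004 and 0.004 m and angle between the y axis of level and the y axis of stop_corner, either way round below 0.03 rad and value of joint bubble between -0.004 and 0.004 m and value of joint shelf below 0.002 rad and contact force between the fingers and level between 4 and 25 N); the arm keeps its last pose, push and grip.
It fails at once if another thing on the table is knocked away (moved more than 25 mm) (distance of any of pan, tumbler, wrench, tub, spray, can, scraper from where it was at the start of the episode above 0.025 m).
It also fails if it takes over 72 s, if anything falls off the work surface, if the arm or the gripper's body presses on something with over 40 N, if the wrist force passes 120 N, or if a joint passes its speed limit or range.

## Working session

There is one attempt and no reset: what is moved stays moved. The work goes in short steps, Python scripts to look and compute and a tool call to move; the robot and the scene stay as the last step left them, time stands still between calls to the robot, and variables do not carry over. Pictures are saved under pics/ and viewed, and the job is handed in when it is done.

Besides the shell and the picture viewer there is one more tool, called after "Call:" as name(argument=value, ...) on one line, values as JSON. play_rows: Moves the arm, as the interface text tells. Its arguments: {"type":"object","properties":{"series":{"type":"array","items":{"type":"array","items":{"type":"number"}}},"squeeze":{"type":"number"}},"required":["series"]}

```bash
ls; mkdir -p pics; python3 - <<'E'
from station import robot
import cv2,numpy as np
o=robot.get_obs();print(o)
for n in ["scene","top","wrist"]:
    im=robot.get_image(n);cv2.imwrite(f"pics/a_{n}.png",im);c=robot.get_calibration(n);print(n,c)
    for t in ["level","foot_grip"]:
        print(t,[(np.round(d['position']),round(d['conf'],2)) for d in robot.boxes_of(t,n)])
E
```

```text
pics
{'time_s': 0.0, 'joint_pos': array([ 1.10517966,  0.38384587,  0.04381306,  1.59963199, -0.01791041,
        1.16120656, -0.04990113]), 'qd': array([ 1.94328143e-03, -1.78483908e-03, -1.10339726e-03,  4.84484792e-04,
        1.96131674e-04, -7.28780929e-04, -6.11692327e-05]), 'tau': array([-5.10009559e-04, -4.33466220e+01,  1.02470543e+00, -2.49516392e+01,
        1.06672771e-02,  1.12392643e-02, -3.67435447e-06]), 'position': array([ 233.33939766, -605.51244133,  189.95308849]), 'eef_rot': array([[ 9.33081173e-01,  3.59664202e-01, -1.08949920e-03],
       [ 3.59665830e-01, -9.33077912e-01,  2.47005268e-03],
       [-1.28198115e-04, -2.69661528e-03, -9.99996356e-01]]), 'contact_force': array([-0.06383185, -0.34664792, -0.64538041]), 'wrist_torque': array([-0.03556776,  0.03402184, -0.00908996]), 'width': 85.17373319422188}
scene {'fx': 371.763979804273, 'fy': 371.763979804273, 'cx': 319.9544736759741, 'cy': 196.10032937222962, 'rvec': array([ 1.66443814,  1.67156242, -0.8575801 ]), 'tvec': array([   6.37907995, -245.01930296, 1653.80573924])}
level [(array([326., 162.,  38.]), 0.94), (array([580., -24., 101.]), 0.71)]
foot_grip [(array([610., 191., 136.]), 0.74), (array([580., -27., 104.]), 0.54)]
top {'fx': 401.53654454427925, 'fy': 401.53654454427925, 'cx': 323.34751185474556, 'cy': 199.4383132476306, 'rvec': array([ 2.15585057, -2.16781186,  0.13545057]), 'tvec': array([   2.74989977,  542.4090223 , 1318.48919092])}
level [(array([569., -20., 110.]), 0.89), (array([296., 168.,  42.]), 0.57)]
foot_grip [(array([601., 188., 155.]), 0.55)]
wrist {'fx': 295.2452713488584, 'fy': 295.2452713488584, 'cx': 319.6024045104202, 'cy': 198.38855214782114, 'rvec': array([-2.38628707,  1.63793087,  0.24074874]), 'tvec': array([-648.68555427,  -37.4129225 ,  378.90470084])}
level []
foot_grip []
```

View pics/a_scene.png

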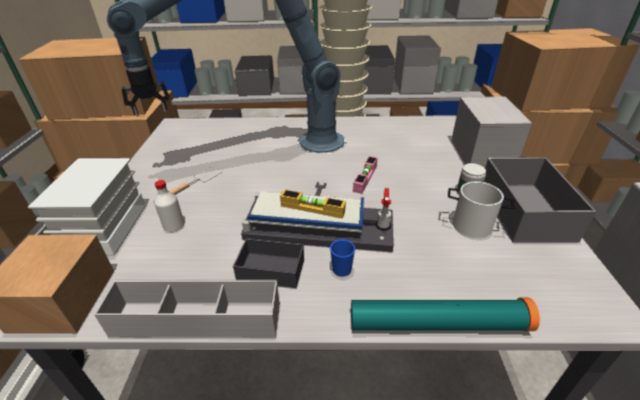

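View pics/a_top.png

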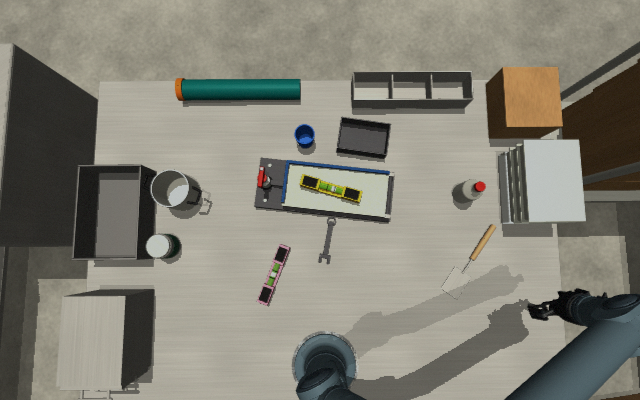

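The scene and top views show the yellow level on the shelf at top (331,188) and the pink look-alike at (274,275). The red handle is at (262,177), with the blue stops along the far edge and the left end of the shelf. I'm choosing the yellow one and will check it in a close crop.

```bash
python3 - <<'E'
import cv2
im=cv2.imread("pics/a_top.png")[140:235,240:410]
cv2.imwrite("pics/a_crop.png",cv2.resize(im,None,fx=4.7,fy=4.7,interpolation=cv2.INTER_CUBIC))
E
```

```text
(no output)
```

View pics/a_crop.png

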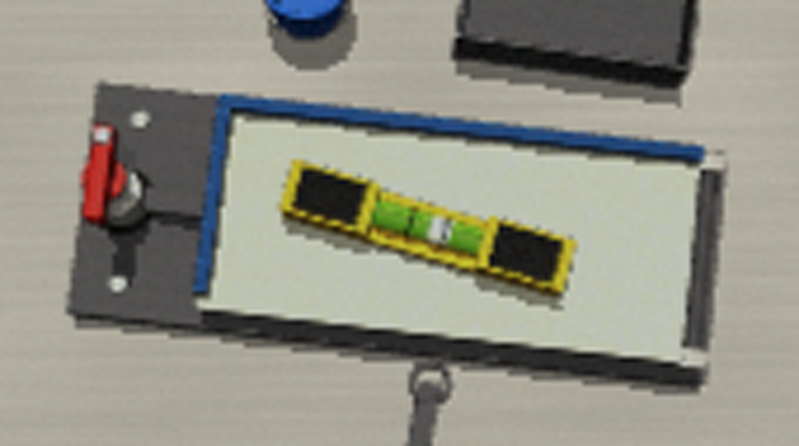

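```bash
cat > h.py <<'E'
import cv2,numpy as np
def cam(c):
    R,_=cv2.Rodrigues(np.array(c['rvec'],float));t=np.array(c['tvec'],float)
    K=np.array([[c['fx'],0,c['cx']],[0,c['fy'],c['cy']],[0,0,1.]]);return K,R,t
def back(c,px,z):
    K,R,t=cam(c);px=np.atleast_2d(px).astype(float);C=-R.T@t
    d=(np.linalg.inv(K)@np.c_[px,np.ones(len(px))].T);d=(R.T@d).T
    return C+d*((z-C[2])/d[:,2])[:,None]
def proj(c,P):
    K,R,t=cam(c);q=(K@(R@np.atleast_2d(P).T+t[:,None])).T;return q[:,:2]/q[:,2:]
def hsv(im,lo,hi):return cv2.inRange(cv2.cvtColor(im,cv2.COLOR_BGR2HSV),np.array(lo),np.array(hi))
E
python3 - <<'E'
from station import robot
from h import *
im=cv2.imread("pics/a_top.png");c=robot.get_calibration("top")
# crop px -> full
f=lambda p:np.array(p)/4.7+[240,140]
print("corner outer top", back(c,f([[222,97],[703,150],[203,293]]),90).round(0))
print("inner corner base~", back(c,f([[232,115],[205,292],[697,162]]),72).round(0))
w=robot.get_calibration("wrist");K,R,t=cam(w);o=robot.get_obs()
C=-R.T@t;print("wrist cam in tool", (o['eef_rot'].T@(C-o['position'])).round(1)); print("cam axes in tool\n",(o['eef_rot'].T@R.T).round(2))
for t in ["level","foot_grip","tumbler","pan","spray","wrench","tub","can"]:
    robot.get_image("top"); print(t,[(np.round(d['position']),round(d['conf'],2)) for d in robot.boxes_of(t,"top")])
E
```

```text
corner outer top [[ 663.  117.   90.]
 [ 624. -216.   90.]
 [ 527.  129.   90.]]
inner corner base~ [[ 654.  111.   72.]
 [ 530.  130.   72.]
 [ 619. -214.   72.]]
wrist cam in tool [  72.    -0.5 -181.7]
cam axes in tool
 [[-0.   -0.96 -0.29]
 [ 1.   -0.   -0.  ]
 [ 0.   -0.29  0.96]]
level [(array([294., 168.,  41.]), 0.93), (array([572., -20., 111.]), 0.58), (array([ 284., -457.,    5.]), 0.42)]
foot_grip [(array([603., 192., 152.]), 0.67)]
tumbler [(array([768.,  60.,  47.]), 0.92)]
pan [(array([ 762., -142.,    6.]), 0.56)]
spray [(array([ 557., -461.,  112.]), 0.55), (array([402., -17.,   8.]), 0.37)]
wrench [(array([402., -16.,   7.]), 0.62)]
tub [(array([ 284., -461.,    5.]), 0.73), (array([574., 504.,  65.]), 0.58)]
can [(array([392., 506.,  98.]), 0.87)]
```

Call:
play_rows(series=[[85, 30, -20, -8, 0], [85, 32, -24, -8, 0], [85, 32, -25, 0, 0], [85, 32, -25, 0, 0], [85, 32, -25, 0, 0], [85, 32, -25, 0, 0], [85, 32, -25, 0, 0], [85, 32, -25, 0, 0], [85, 32, -25, 0, 0], [85, 32, -25, 0, 0], [85, 32, -25, 0, 0], [85, 32, -25, 0, 0]])

```text
time_s: 2.25
position: [486.8, -198.8, 206.4]
eef_rot: [[0.943, 0.332, -0.0], [0.332, -0.943, -0.014], [-0.005, 0.013, -1.0]]
contact_force: [0.2, -0.3, -0.3]
width: 85.3
```

Call:
play_rows(series=[[85, 14, -33, 0, 0], [85, 14, -33, 0, 0], [85, 14, -33, 0, 0], [85, 14, -33, 0, 0], [85, 14, -33, 0, 0], [85, 0, 0, 0, 7], [85, 0, 0, 0, 7], [85, 0, 0, 0, 7], [85, 0, 0, 0, 5], [85, 0, 0, 0, 0]])

```text
time_s: 3.08
position: [503.7, 7.2, 207.9]
eef_rot: [[0.994, -0.109, 0.012], [-0.109, -0.994, -0.008], [0.013, 0.007, -1.0]]
contact_force: [-0.4, 0.4, 0.3]
width: 84.8
```

```bash
cat > snap.py <<'E'
import sys
from station import robot
from h import *
import pickle
n,cname=sys.argv[1],sys.argv[2]
o=robot.get_obs();c=robot.get_calibration(cname);im=robot.get_image(cname)
cv2.imwrite(f"pics/{n}.png",im);pickle.dump((c,o),open(f"pics/{n}.pkl","wb"))
print(o['time_s'],o['position'].round(1),'yaw',np.degrees(np.arctan2(o['eef_rot'][1,0],o['eef_rot'][0,0])).round(2),'F',o['contact_force'].round(2),'w',round(o['width'],1),'q',o['joint_pos'].round(2))
E
python3 snap.py b_w wrist
```

```text
3.0833 [503.7   7.2 207.9] yaw -6.23 F [-0.35  0.44  0.34] w 84.8 q [ 0.29  0.11 -0.42  1.92  0.06  1.12 -1.83]
```

View pics/b_w.png

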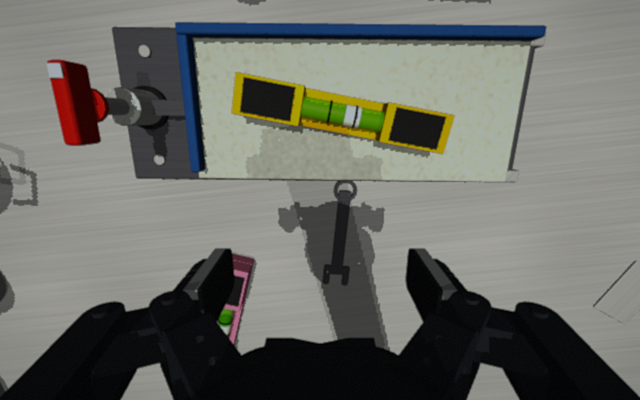

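```bash
python3 - <<'E'
import cv2
im=cv2.imread("pics/b_w.png")
cv2.imwrite("pics/b_c1.png",cv2.resize(im[15:190,165:365],None,fx=4,fy=3.4*4/3.4*0.85,interpolation=cv2.INTER_CUBIC)[:600])
cv2.imwrite("pics/b_c2.png",cv2.resize(im[15:190,360:560],None,fx=4,fy=3.4,interpolation=cv2.INTER_CUBIC))
E
```

```text
(no output)
```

View pics/b_c1.png

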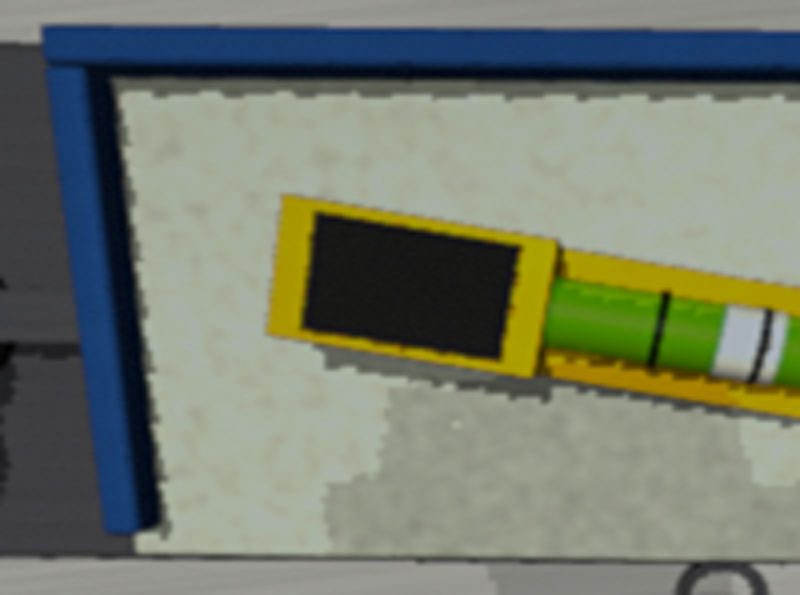

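View pics/b_c2.png

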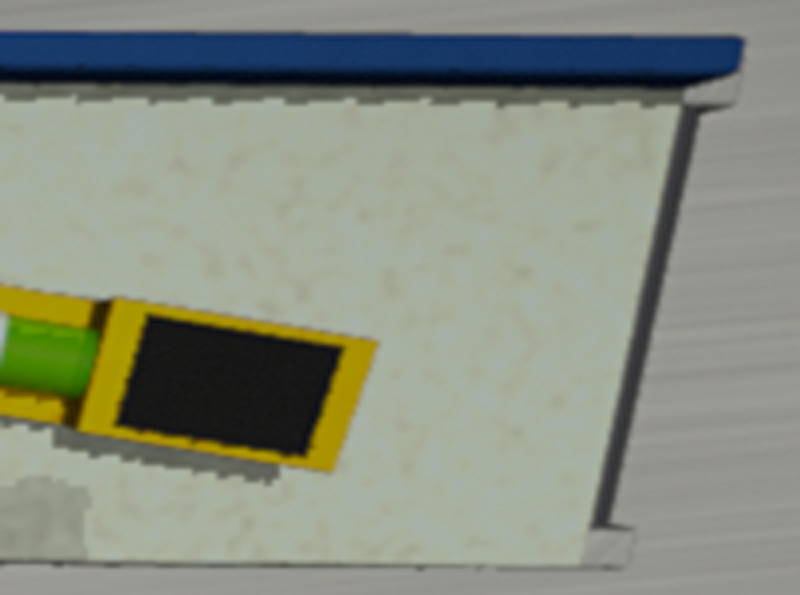

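```bash
cat > fit.py <<'E'
from h import *
import pickle
from scipy.optimize import least_squares
c,o=pickle.load(open("pics/b_w.pkl","rb"))
def shelf(p,P):
    x,y,z,yaw,tilt=p;P=np.atleast_2d(P)
    X=np.array([np.cos(yaw),np.sin(yaw),0]);Yh=np.array([-np.sin(yaw),np.cos(yaw),0]);Y=Yh*np.cos(tilt)+np.array([0,0,np.sin(tilt)]);Z=np.cross(X,Y)
    return np.array([x,y,z])+P@np.array([X,Y,Z])
f1=lambda a,b:[165+a/4,15+b/3.4]
f2=lambda a,b:[360+a/4,15+b/3.4]
S=[([0,0,0],f1(115,78)),([0,0,18],f1(88,66)),([10,10,18],f1(45,28))]
L=[(0,0,f1(400,78)),(0,0,f1(700,79)),(0,0,f2(0,84)),(0,0,f2(400,86)),(0,0,f2(650,88))]  # x=0,z=0 line
def res(p):
    z=75+338*np.sin(p[3]) ; q=[p[0],p[1],z,p[2],p[3]]
    r=[]
    for P,u in S: r+=list(proj(c,shelf(q,P))[0]-u)
    ends=proj(c,shelf(q,[[0,0,0],[0,-330,0]]))
    d=ends[1]-ends[0];n=np.array([-d[1],d[0]])/np.linalg.norm(d)
    for _,_,u in L: r.append(n@(np.array(u)-ends[0]))
    r.append((p[3]+0.012)/0.01*0.5)
    return r
s=least_squares(res,[650,112,-0.107,-0.012]);p=s.x
q=[p[0],p[1],75+338*np.sin(p[3]),p[2],p[3]];print("shelf",np.round(q,3),np.round(s.fun,1))
chk=proj(c,shelf(q,[[-140,0,0],[-65,75,60],[0,-330,0]]));print(chk.round(0))
T=[([18,100,42],f1(283,195)),([-18,100,42],f1(268,335)),([18,-100,42],f2(378,342)),([-18,-100,42],f2(333,472))]
def rl(l):
    r=[]
    for P,u in T:
        a=np.array([l[0]+P[0]*np.cos(l[2])-P[1]*np.sin(l[2]),l[1]+P[0]*np.sin(l[2])+P[1]*np.cos(l[2]),P[2]])
        r+=list(proj(c,shelf(q,a))[0]-u)
    return r
sl=least_squares(rl,[-80,-130,-0.15]);l=sl.x
print("level in shelf",l.round(3),np.round(sl.fun,1),"world",shelf(q,[l[0],l[1],0]).round(1))
print("foot world",shelf(q,[-65,75,0]).round(1))
print("press world",shelf(q,[-18,-31,42]).round(1))
E
python3 fit.py
```

```text
shelf [ 6.58036e+02  1.13873e+02  6.51170e+01 -1.19000e-01 -2.90000e-02] [ 1.4  0.7 -0.1 -0.5 -1.3 -1.4 -1.1 -1.2  0.2  0.2  0.5 -0.9]
[[208. 177.]
 [ 87. 105.]
 [533.  40.]]
level in shelf [ -70.844 -145.758   -0.174] [-0.1 -0.2 -0.5  0.2  0.6 -0.4  0.   0.6] world [[570.4 -22.4  69.4]]
foot world [[602.4 196.   62.9]]
press world [[636.6  86.5 108. ]]
```

```bash
sed -i 's|(p\[3\]+0.012)/0.01\*0.5|(p[3]+0.016)/0.002*0.5|' fit.py; sed -i '$a pickle.dump(q,open("shelf.pkl","wb"))' fit.py; python3 fit.py
cat > to.py <<'E'
import sys,pickle
from station import robot
from fit import shelf
import numpy as np
q=pickle.load(open("shelf.pkl","rb"));a=list(map(float,sys.argv[1:4]))
o=robot.get_obs();w=shelf(q,a)[0];d=o['eef_rot'].T@(w-o['position'])
R=o['eef_rot'];yaw=np.arctan2(R[1,0],R[0,0])
S=np.array([shelf(q,v)[0]-shelf(q,[0,0,0])[0] for v in np.eye(3)])
print('t',round(o['time_s'],2),'target',w.round(1),'tool delta',d.round(1),'roll to shelf',np.degrees(yaw-q[3]).round(2),'now in shelf',(S@(o['position']-np.array(q[:3]))).round(1),'F shelf',(S@o['contact_force']).round(1),'q',o['joint_pos'].round(2))
E
sed -i 's/^print/if __name__=="__main__": print/; s/;print("shelf"/;__name__=="__main__" and print("shelf"/; s/;print(chk/;__name__=="__main__" and print(chk/' fit.py
python3 to.py -140 -146 60
```

```text
shelf [ 6.56867e+02  1.12429e+02  6.93230e+01 -1.16000e-01 -1.70000e-02] [ 1.5  0.8  0.1 -0.5 -1.4 -1.6 -1.2 -1.2  0.1  0.2  0.5 -0.2]
[[209. 179.]
 [ 86. 106.]
 [535.  40.]]
level in shelf [ -70.457 -143.681   -0.177] [-0.9 -0.6 -1.4  0.4  1.5 -0.3  0.8  0.9] world [[570.3 -22.1  71.7]]
foot world [[601.  194.4  68.1]]
press world [[635.5  84.4 111.8]]
t 3.13 target [501.  -15.4 131.8] tool delta [-1.3 22.1 76.4] roll to shelf 0.57 now in shelf [-139.9 -124.6  136.6] F shelf [-0.2 -0.2 -0.9] q [ 0.29  0.11 -0.42  1.92  0.06  1.12 -1.82]
```

Call:
play_rows(series=[[85, -1, 11, 25, 0.5], [85, 0, 11, 30, 0], [85, 0, 0, 30, 0], [85, 0, 0, 25, 0], [85, 0, 0, 10, 0], [85, 0, 0, 4, 0]])

```text
time_s: 3.63
position: [508.4, -18.2, 85.1]
eef_rot: [[0.994, -0.103, 0.026], [-0.103, -0.995, -0.01], [0.027, 0.007, -1.0]]
contact_force: [-0.2, -0.6, 0.1]
width: 84.8
```

```bash
python3 to.py -140 -146 4; python3 snap.py c_w wrist
```

```text
t 3.63 target [500.9 -16.3  75.8] tool delta [-7.8 -1.2  9.1] roll to shelf 0.76 now in shelf [-132.4 -147.2   13.3] F shelf [-0.2 -0.6  0.1] q [ 0.29  0.26 -0.39  2.03  0.14  0.85 -1.85]
3.6333 [508.4 -18.2  85.1] yaw -5.89 F [-0.23 -0.62  0.14] w 84.8 q [ 0.29  0.26 -0.39  2.03  0.14  0.85 -1.85]
```

View pics/c_w.png

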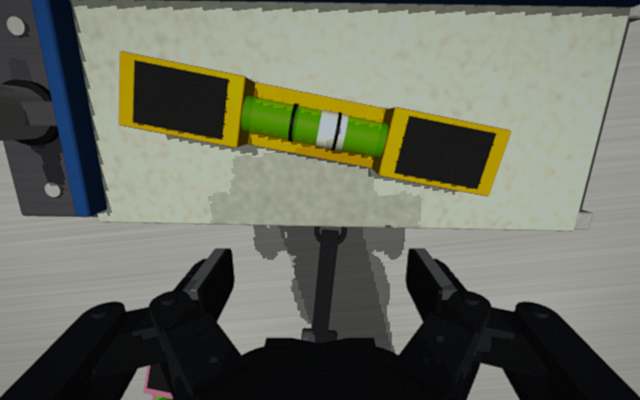

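```bash
python3 - <<'E'
from h import *
import pickle
c,o=pickle.load(open("pics/c_w.pkl","rb"))
for z in (0,-13,-30,-60):
    P=[o['position']+o['eef_rot']@np.array([x,y,z]) for x in(-11,11) for y in (-57,-42.5,42.5,57)]
    print(z,proj(c,P).round(0).tolist())
im=cv2.imread("pics/c_w.png");cv2.imwrite("pics/c_c.png",cv2.resize(im[200:400,120:520],None,fx=2,fy=2,interpolation=cv2.INTER_CUBIC)+0)
g=cv2.resize(im[200:400,120:520],None,fx=2,fy=2).astype(float);cv2.imwrite("pics/c_c.png",np.clip(g*3,0,255))
E
```

```text
0 [[235.0, 239.0], [257.0, 239.0], [384.0, 239.0], [405.0, 239.0], [232.0, 208.0], [255.0, 208.0], [386.0, 208.0], [408.0, 208.0]]
-13 [[229.0, 248.0], [253.0, 248.0], [388.0, 248.0], [411.0, 248.0], [226.0, 215.0], [250.0, 215.0], [390.0, 215.0], [414.0, 215.0]]
-30 [[221.0, 261.0], [246.0, 261.0], [395.0, 261.0], [420.0, 261.0], [217.0, 226.0], [243.0, 226.0], [397.0, 225.0], [424.0, 225.0]]
-60 [[200.0, 292.0], [231.0, 292.0], [410.0, 292.0], [440.0, 292.0], [195.0, 250.0], [227.0, 250.0], [414.0, 250.0], [446.0, 250.0]][ WARN:0@0.122] global loadsave.cpp:1063 imwrite_ Unsupported depth image for selected encoder is fallbacked to CV_8U.
```

View pics/c_c.png

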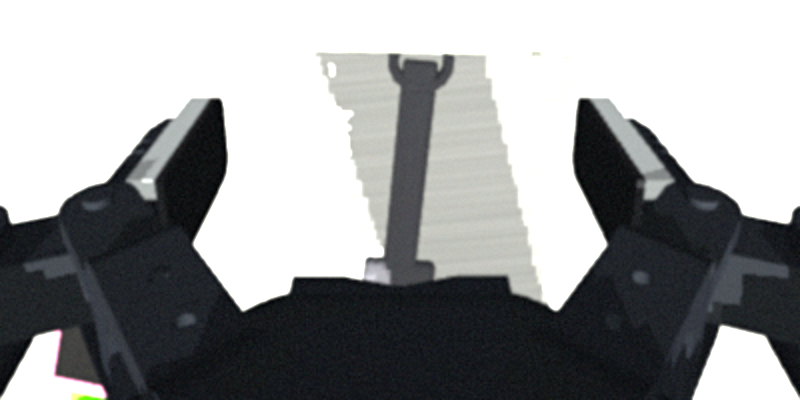

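Call:
play_rows(series=[[0, -3, 0, 0, 0.7], [0, 0, 0, 0, 0], [0, 0, 0, 0, 0], [0, 0, 0, 0, 0], [0, 0, 0, 0, 0], [0, 0, 0, 0, 0], [0, 0, 0, 0, 0], [0, 0, 0, 0, 0]])

```text
time_s: 4.35
position: [511.1, -17.3, 92.3]
eef_rot: [[0.993, -0.114, 0.039], [-0.113, -0.993, -0.011], [0.04, 0.006, -0.999]]
contact_force: [0.2, 0.2, 0.7]
width: 0.1
```

```bash
python3 to.py -140 -146 4; python3 snap.py d_w wrist; python3 - <<'E'
from h import *
im=cv2.imread("pics/d_w.png")
g=cv2.resize(im[180:400,120:520],None,fx=2,fy=2).astype(float);cv2.imwrite("pics/d_c.png",np.clip(g*2.5,0,255).astype(np.uint8))
E
```

```text
t 4.35 target [500.9 -16.3  75.8] tool delta [-10.8   0.   16.1] roll to shelf 0.13 now in shelf [-129.8 -146.1   20.5] F shelf [0.2 0.2 0.7] q [ 0.29  0.24 -0.39  2.03  0.14  0.85 -1.86]
4.35 [511.1 -17.3  92.3] yaw -6.51 F [0.22 0.22 0.68] w 0.1 q [ 0.29  0.24 -0.39  2.03  0.14  0.85 -1.86]
```

View pics/d_c.png

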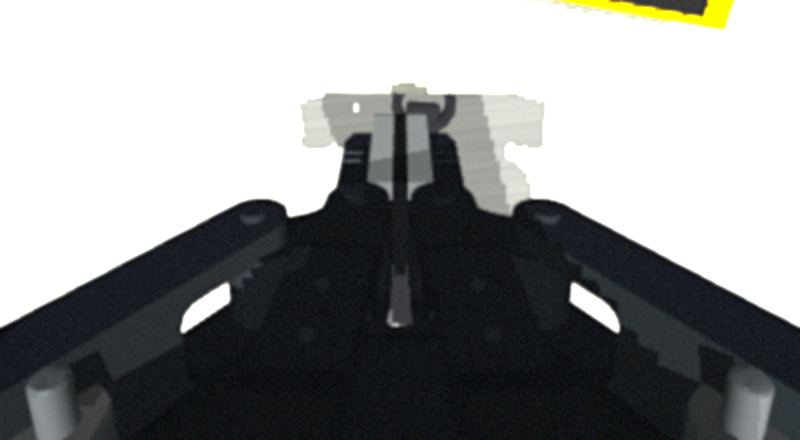

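Call:
play_rows(series=[[0, 0, 0, 10, 0], [0, 0, 0, 6, 0], [0, 0, 0, 3, 0]])

```text
time_s: 4.65
position: [513.0, -17.6, 72.7]
eef_rot: [[0.993, -0.114, 0.041], [-0.113, -0.993, -0.011], [0.042, 0.006, -0.999]]
contact_force: [0.1, -0.4, 0.7]
width: 0.0
```

Call:
play_rows(series=[[0, 0, 0, 2, 0]])

```text
time_s: 4.73
position: [512.3, -17.6, 69.5]
eef_rot: [[0.993, -0.114, 0.039], [-0.113, -0.993, -0.011], [0.04, 0.006, -0.999]]
contact_force: [-0.4, -1.0, 0.7]
width: 0.2
```

```bash
python3 to.py -140 -146 4; python3 snap.py e_s scene;python3 snap.py e_w wrist; python3 - <<'E'
from h import *
im=cv2.imread("pics/e_w.png")
cv2.imwrite("pics/e_c.png",np.clip(im*1.8,0,255).astype(np.uint8))
im=cv2.imread("pics/e_s.png")[150:260,220:420]
cv2.imwrite("pics/e_sc.png",cv2.resize(im,None,fx=4,fy=4,interpolation=2))
E
```

```text
t 4.73 target [500.9 -16.3  75.8] tool delta [-11.1   0.   -6.7] roll to shelf 0.13 now in shelf [-128.6 -145.9   -2.3] F shelf [-0.2 -1.   0.7] q [ 0.29  0.28 -0.38  2.04  0.16  0.8  -1.87]
4.7333 [512.3 -17.6  69.5] yaw -6.51 F [-0.35 -0.97  0.71] w 0.2 q [ 0.29  0.28 -0.38  2.04  0.16  0.8  -1.87]
4.7833 [511.7 -17.6  69. ] yaw -6.51 F [-0.11 -0.69  0.12] w -0.3 q [ 0.29  0.28 -0.38  2.04  0.16  0.8  -1.87]
```

View pics/e_sc.png

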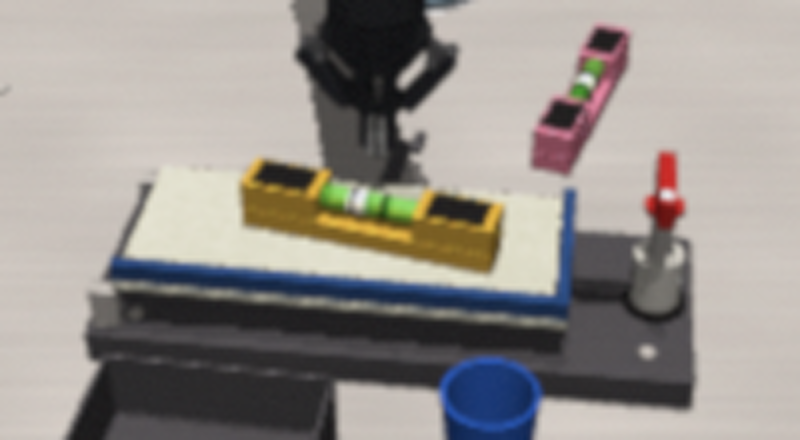

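View pics/e_c.png

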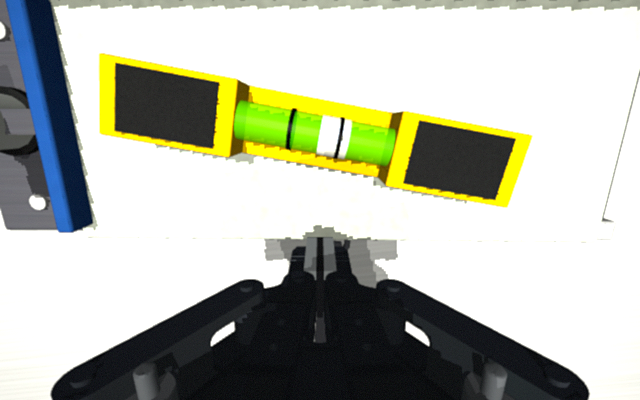

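```bash
python3 - <<'E'
from h import *
import pickle
c,o=pickle.load(open("pics/e_s.pkl","rb"))
P=[o['position']+o['eef_rot']@np.array([x,0,z]) for x in(-11,0,11) for z in (0,-40)]
p=proj(c,P);print(((p-[220,150])*4).round(0).tolist())
print(o['eef_rot'].round(3))
E
python3 - <<'E'
from h import *
im=cv2.imread("pics/e_s.png")[130:230,290:350]
im=np.clip(im*1.6,0,255).astype(np.uint8)
cv2.imwrite("pics/e_sd.png",cv2.resize(im,None,fx=6,fy=6,interpolation=cv2.INTER_NEAREST))
E
```

```text
[[379.0, 183.0], [378.0, 141.0], [377.0, 190.0], [376.0, 149.0], [375.0, 198.0], [374.0, 156.0]]
[[ 0.993 -0.114  0.039]
 [-0.113 -0.993 -0.011]
 [ 0.04   0.006 -0.999]]
```

View pics/e_sd.png

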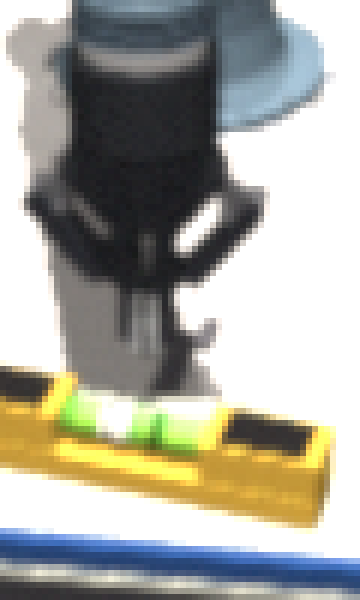

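Call:
play_rows(series=[[0, 3, 0, 10, 0], [0, 2, 0, 5, 0], [0, 0, 0, 4, 0]])

```text
time_s: 5.08
position: [519.5, -18.5, 50.1]
eef_rot: [[0.993, -0.114, 0.042], [-0.113, -0.993, -0.011], [0.042, 0.006, -0.999]]
contact_force: [-0.4, 0.3, 0.6]
width: 0.0
```

Call:
play_rows(series=[[0, 0, 0, 4, 0]])

```text
time_s: 5.17
position: [519.6, -18.5, 45.3]
eef_rot: [[0.993, -0.114, 0.041], [-0.113, -0.993, -0.011], [0.042, 0.006, -0.999]]
contact_force: [-0.1, -0.3, -1.1]
width: -0.2
```

Call:
play_rows(series=[[0, 0, 0, 4, 0]])

```text
time_s: 5.25
position: [519.8, -18.6, 40.7]
eef_rot: [[0.993, -0.114, 0.041], [-0.114, -0.993, -0.011], [0.042, 0.006, -0.999]]
contact_force: [0.9, -0.1, -0.7]
width: -0.2
```

Call:
play_rows(series=[[0, 0, 0, 3, 0]])

```text
time_s: 5.33
position: [519.6, -18.6, 37.0]
eef_rot: [[0.993, -0.114, 0.04], [-0.114, -0.993, -0.011], [0.041, 0.006, -0.999]]
contact_force: [0.1, 0.2, 0.1]
width: -0.0
```

Call:
play_rows(series=[[0, 0, 0, 3, 0]])

```text
time_s: 5.42
position: [519.7, -18.6, 33.5]
eef_rot: [[0.993, -0.114, 0.04], [-0.114, -0.993, -0.011], [0.041, 0.006, -0.999]]
contact_force: [0.7, -0.3, -2.1]
width: 0.2
```

```bash
python3 to.py -140 -146 4; python3 snap.py f_s scene;python3 snap.py f_w wrist; python3 - <<'E'
from h import *
im=cv2.imread("pics/f_w.png")[100:350,160:480]
a=cv2.resize(np.clip(im*2.2,0,255).astype(np.uint8),None,fx=1.7,fy=1.7,interpolation=2)
im=cv2.imread("pics/f_s.png")[150:250,270:360]
b=cv2.resize(np.clip(im*1.5,0,255).astype(np.uint8),(250,425),interpolation=2)
b=cv2.resize(np.clip(im*1.5,0,255).astype(np.uint8),None,fx=2.8,fy=2.8,interpolation=2)
a[:280,:252]=b
cv2.imwrite("pics/f_c.png",a)
E
```

```text
t 5.42 target [500.9 -16.3  75.8] tool delta [-17.2   0.1 -43. ] roll to shelf 0.12 now in shelf [-121.1 -145.4  -38.2] F shelf [ 0.7 -0.2 -2.1] q [ 0.27  0.35 -0.36  2.05  0.2   0.74 -1.9 ]
5.4167 [519.7 -18.6  33.5] yaw -6.52 F [ 0.68 -0.35 -2.13] w 0.2 q [ 0.27  0.35 -0.36  2.05  0.2   0.74 -1.9 ]
5.4667 [519.1 -18.6  32.9] yaw -6.52 F [ 0.02  0.69 -0.59] w -0.0 q [ 0.27  0.35 -0.36  2.05  0.2   0.74 -1.9 ]
```

View pics/f_c.png

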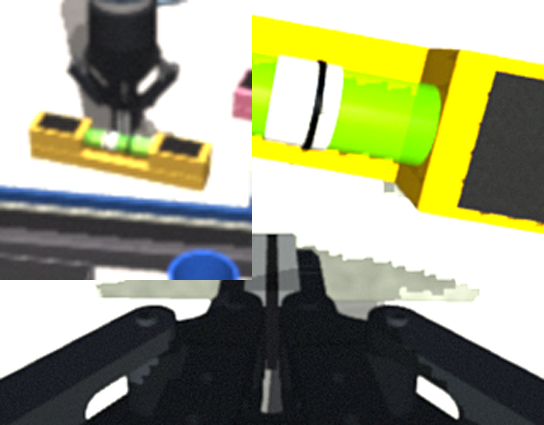

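Call:
play_rows(series=[[0, 0, 0, 2.5, 0]])

```text
time_s: 5.6
position: [519.9, -18.6, 31.3]
eef_rot: [[0.993, -0.114, 0.04], [-0.114, -0.993, -0.011], [0.041, 0.006, -0.999]]
contact_force: [-1.4, 0.9, 8.0]
width: -0.2
```

Call:
play_rows(series=[[0, 0, 0, 2.5, 0]])

```text
time_s: 5.68
position: [520.2, -18.5, 29.6]
eef_rot: [[0.993, -0.114, 0.04], [-0.114, -0.993, -0.011], [0.041, 0.006, -0.999]]
contact_force: [-3.1, -0.3, 9.1]
width: -0.0
```

Call:
play_rows(series=[[0, 0, 0, 2.5, 0]])

```text
time_s: 5.77
position: [520.6, -18.4, 29.0]
eef_rot: [[0.993, -0.114, 0.039], [-0.114, -0.993, -0.012], [0.04, 0.007, -0.999]]
contact_force: [-8.6, 0.2, 23.9]
width: -0.4
```

Call:
play_rows(series=[[85, -2, 0, -1, 0], [85, 0, 0, 0, 0], [85, 0, 0, 0.5, 0], [85, 0, 0, 0.5, 0], [85, 0, 0, 0.5, 0], [85, 0, 0, 0.5, 0]])

```text
time_s: 6.27
position: [522.5, -15.8, 31.2]
eef_rot: [[0.993, -0.113, 0.047], [-0.112, -0.994, -0.01], [0.048, 0.005, -0.999]]
contact_force: [0.0, 0.4, -0.2]
width: 72.5
```

```bash
python3 to.py -140 -146 4; python3 snap.py g_w wrist; python3 - <<'E'
from h import *
im=cv2.imread("pics/g_w.png")
cv2.imwrite("pics/g_c.png",np.clip(im*1.6,0,255).astype(np.uint8))
E
```

```text
t 6.27 target [500.9 -16.3  75.8] tool delta [-19.2   3.1 -45.6] roll to shelf 0.19 now in shelf [-118.6 -142.3  -40.5] F shelf [ 0.   0.4 -0.2] q [ 0.26  0.36 -0.36  2.05  0.21  0.72 -1.91]
6.2667 [522.5 -15.8  31.2] yaw -6.45 F [ 0.05  0.38 -0.22] w 72.5 q [ 0.26  0.36 -0.36  2.05  0.21  0.72 -1.91]
```

View pics/g_c.png

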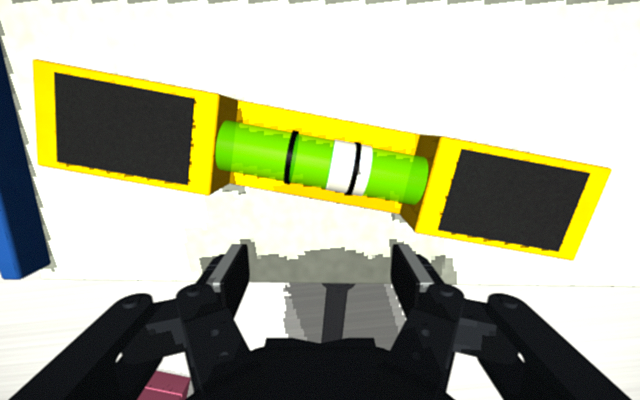

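Call:
play_rows(series=[[85, 8, 0, 1.2, 0], [85, 8, 0, 1, 0], [85, 8, 0, 0.8, 0], [85, 8, 0, 0.8, 0], [85, 8, 0, 0.8, 0]])

```text
time_s: 6.73
position: [555.2, -22.6, 24.7]
eef_rot: [[0.993, -0.117, 0.026], [-0.117, -0.993, -0.013], [0.027, 0.01, -1.0]]
contact_force: [-5.6, 0.8, 5.4]
width: 84.9
```

```bash
python3 to.py -47 -146 -42; python3 snap.py h_w wrist
```

```text
t 6.73 target [593.2 -27.8  29.8] tool delta [38.5  0.8 -4.1] roll to shelf -0.08 now in shelf [ -85.4 -145.1  -47.1] F shelf [-5.7  0.1  5.4] q [ 0.25  0.43 -0.34  1.96  0.22  0.77 -1.91]
6.7333 [555.2 -22.6  24.7] yaw -6.72 F [-5.64  0.84  5.35] w 84.9 q [ 0.25  0.43 -0.34  1.96  0.22  0.77 -1.91]
```

View pics/h_w.png

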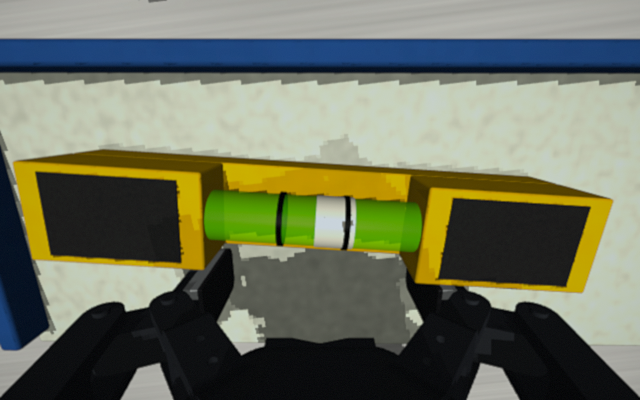

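Call:
play_rows(series=[[85, 7, 0, -2, 0], [85, 7, 0, -1, 0], [85, 7, 0, 0, 0], [85, 7, 0, 0, 0]])

```text
time_s: 7.12
position: [582.4, -26.1, 26.1]
eef_rot: [[0.993, -0.117, 0.017], [-0.116, -0.993, -0.012], [0.018, 0.01, -1.0]]
contact_force: [-6.3, -0.2, 5.8]
width: 85.2
```

```bash
python3 to.py -47 -146 -42
```

```text
t 7.12 target [593.2 -27.8  29.8] tool delta [11.   0.5 -3.5] roll to shelf -0.05 now in shelf [ -58.  -145.5  -45.7] F shelf [-6.2 -1.   5.8] q [ 0.25  0.47 -0.34  1.88  0.23  0.81 -1.9 ]
```

Call:
play_rows(series=[[85, 6, 0, -1, 0], [85, 4, 0, 0, 0]])

```text
time_s: 7.28
position: [593.3, -27.0, 26.9]
eef_rot: [[0.993, -0.116, 0.016], [-0.116, -0.993, -0.012], [0.017, 0.01, -1.0]]
contact_force: [-1.9, 0.9, -1.1]
width: 85.1
```

Call:
play_rows(series=[[85, 4, 0, 0, 0]])

```text
time_s: 7.37
position: [596.2, -27.2, 26.4]
eef_rot: [[0.993, -0.117, 0.012], [-0.117, -0.993, -0.012], [0.014, 0.01, -1.0]]
contact_force: [-12.4, 1.6, 7.0]
width: 85.3
```

Call:
play_rows(series=[[85, 4, 0, 0, 0]])

```text
time_s: 7.45
position: [595.8, -27.0, 25.7]
eef_rot: [[0.993, -0.119, 0.001], [-0.119, -0.993, -0.011], [0.003, 0.011, -1.0]]
contact_force: [-14.5, 2.8, 9.0]
width: 84.8
```

```bash
python3 to.py -47 -146 -42; python3 snap.py i_w wrist
```

```text
t 7.45 target [593.2 -27.8  29.8] tool delta [-2.4  1.2 -4.1] roll to shelf -0.21 now in shelf [ -44.5 -144.8  -46.1] F shelf [-14.7   1.    9. ] q [ 0.24  0.5  -0.33  1.84  0.23  0.84 -1.9 ]
7.45 [595.8 -27.   25.7] yaw -6.85 F [-14.46   2.8    8.96] w 84.8 q [ 0.24  0.5  -0.33  1.84  0.23  0.84 -1.9 ]
```

View pics/i_w.png

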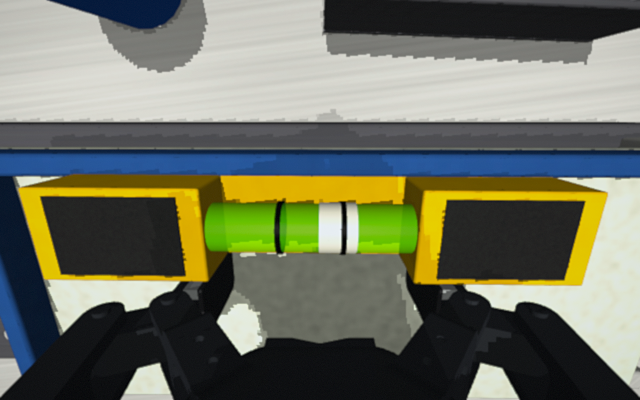

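Call:
play_rows(series=[[85, -12, 0, -3, 0], [60, -4, 0, -36, 0], [0, 0, 0, -36, 0], [0, 10, 36, 0, 0], [0, 15, 36, 0, 0], [0, 15, 36, 0, 0], [0, 3, 25, 0, 0], [0, 0, 5, 0, 0]])

```text
time_s: 8.17
position: [624.5, -166.8, 113.0]
eef_rot: [[0.994, -0.104, 0.034], [-0.104, -0.994, -0.014], [0.035, 0.01, -0.999]]
contact_force: [-0.8, -1.0, -0.8]
width: 0.5
```

```bash
python3 to.py -20 -280 -32; python3 snap.py j_w wrist
```

```text
t 8.17 target [ 604.6 -163.9   42. ] tool delta [-22.7  -1.6  70.2] roll to shelf 0.68 now in shelf [ 2.000e-01 -2.818e+02  3.900e+01] F shelf [-0.7 -1.1 -0.8] q [ 0.44  0.45 -0.31  1.69  0.17  0.99 -1.61]
8.1667 [ 624.5 -166.8  113. ] yaw -5.96 F [-0.81 -1.03 -0.78] w 0.5 q [ 0.44  0.45 -0.31  1.69  0.17  0.99 -1.61]
```

View pics/j_w.png

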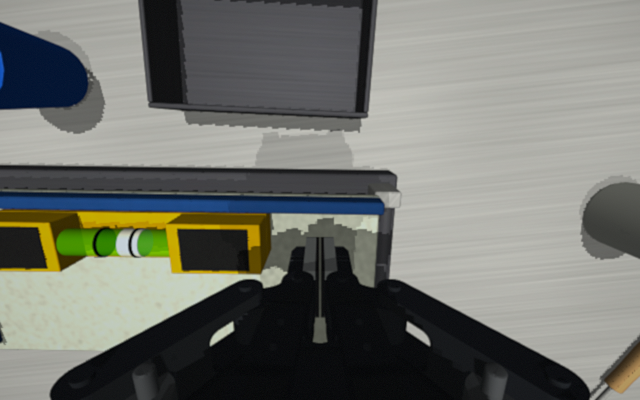

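Call:
play_rows(series=[[0, -10, 0, 20, 0.7], [0, -7, 0, 25, 0], [0, 0, 0, 18, 0], [0, 0, 0, 5, 0]])

```text
time_s: 8.55
position: [619.0, -162.3, 49.2]
eef_rot: [[0.992, -0.116, 0.052], [-0.115, -0.993, -0.014], [0.054, 0.008, -0.999]]
contact_force: [-7.9, -3.1, 19.8]
width: 0.2
```

```bash
python3 to.py -20 -280 -32; python3 snap.py k_w wrist
```

```text
t 8.55 target [ 604.6 -163.9   42. ] tool delta [-14.5   3.2   6.4] roll to shelf 0.0 now in shelf [  -5.9 -276.9  -24.8] F shelf [-7.5 -4.3 19.7] q [ 0.43  0.5  -0.3   1.77  0.2   0.84 -1.65]
8.55 [ 619.  -162.3   49.2] yaw -6.64 F [-7.89 -3.08 19.81] w 0.2 q [ 0.43  0.5  -0.3   1.77  0.2   0.84 -1.65]
```

View pics/k_w.png

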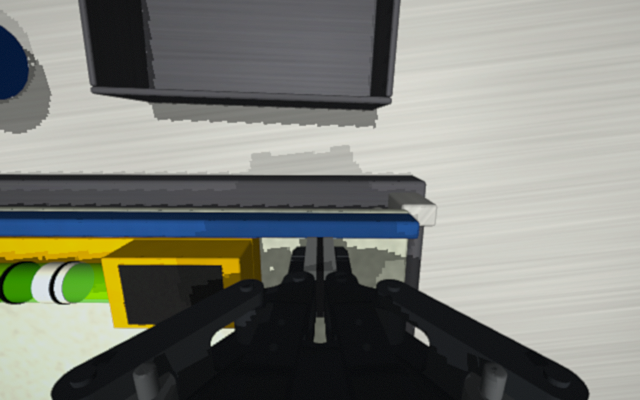

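Call:
play_rows(series=[[0, -4, 0, -4, 0], [0, -8, 0, 0, 0], [0, -2, 2, 3, 0], [0, 0, 0, 3, 0]])

```text
time_s: 8.93
position: [607.3, -156.1, 49.8]
eef_rot: [[0.992, -0.108, 0.058], [-0.108, -0.994, -0.012], [0.059, 0.005, -0.998]]
contact_force: [-0.3, -0.9, -0.4]
width: -0.0
```

```bash
python3 to.py -20 -280 -32
```

```text
t 8.93 target [ 604.6 -163.9   42. ] tool delta [-2.3  8.   7.7] roll to shelf 0.45 now in shelf [ -18.2 -272.1  -24. ] F shelf [-0.2 -0.9 -0.5] q [ 0.43  0.48 -0.3   1.8   0.19  0.83 -1.64]
```

Call:
play_rows(series=[[0, 0, 0, 4, 0.4], [0, -1, 0, 3, 0]])

```text
time_s: 9.1
position: [607.5, -154.7, 43.1]
eef_rot: [[0.992, -0.114, 0.06], [-0.114, -0.993, -0.011], [0.061, 0.004, -0.998]]
contact_force: [-0.7, -0.0, -0.3]
width: 0.4
```

```bash
python3 to.py -20 -280 -32
```

```text
t 9.1 target [ 604.6 -163.9   42. ] tool delta [-1.9  9.4  0.9] roll to shelf 0.09 now in shelf [ -18.1 -270.6  -30.8] F shelf [-0.7 -0.1 -0.3] q [ 0.43  0.49 -0.3   1.81  0.19  0.81 -1.65]
```

Call:
play_rows(series=[[0, -0.5, -8, 0.5, 0], [0, -0.5, -8, 0.5, 0], [0, -0.5, -7, 0.5, 0], [0, -0.5, -7, 0.5, 0], [0, -0.5, -7, 0.5, 0]])

```text
time_s: 9.52
position: [609.6, -124.9, 40.4]
eef_rot: [[0.991, -0.122, 0.061], [-0.121, -0.992, -0.022], [0.063, 0.014, -0.998]]
contact_force: [-0.6, -5.4, 2.5]
width: 0.1
```

```bash
python3 to.py -20 -215 -33; python3 snap.py l_w wrist
```

```text
t 9.52 target [612.1 -99.3  39.9] tool delta [ -0.7 -25.7   0.1] roll to shelf -0.3 now in shelf [ -19.5 -240.7  -33. ] F shelf [ 0.1 -5.5  2.4] q [ 0.37  0.48 -0.3   1.82  0.21  0.8  -1.73]
9.5167 [ 609.6 -124.9   40.4] yaw -6.94 F [-0.58 -5.44  2.53] w 0.1 q [ 0.37  0.48 -0.3   1.82  0.21  0.8  -1.73]
```

View pics/l_w.png

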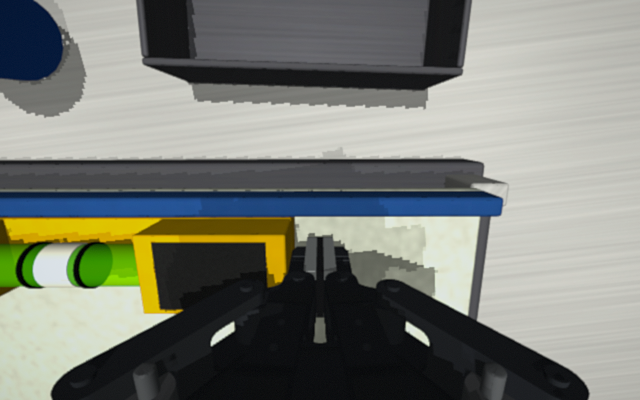

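Contact made (5.5 N, sliding). Continue until the end stop is felt.

Call:
play_rows(series=[[0, -0.5, -7, 0, 0], [0, -0.5, -7, 0, 0], [0, -0.5, -6, 0, 0]])

```text
time_s: 9.82
position: [610.5, -105.3, 40.1]
eef_rot: [[0.99, -0.124, 0.061], [-0.122, -0.992, -0.024], [0.063, 0.017, -0.998]]
contact_force: [-0.4, -4.3, 1.8]
width: -0.2
```

Call:
play_rows(series=[[0, -0.5, -5, 0, 0]])

```text
time_s: 9.9
position: [610.7, -99.9, 40.0]
eef_rot: [[0.99, -0.124, 0.061], [-0.122, -0.992, -0.025], [0.063, 0.017, -0.998]]
contact_force: [-0.2, -4.0, 2.3]
width: 0.2
```

Call:
play_rows(series=[[0, -0.5, -5, 0, 0]])

```text
time_s: 9.98
position: [610.6, -96.4, 40.0]
eef_rot: [[0.991, -0.124, 0.06], [-0.122, -0.992, -0.028], [0.063, 0.02, -0.998]]
contact_force: [-1.1, -12.3, -0.1]
width: -0.1
```

Call:
play_rows(series=[[0, -0.5, -5, 0, 0]])

```text
time_s: 10.07
position: [610.0, -96.8, 39.8]
eef_rot: [[0.99, -0.126, 0.059], [-0.124, -0.992, -0.035], [0.063, 0.027, -0.998]]
contact_force: [-0.7, -15.1, 1.0]
width: -0.3
```

Call:
play_rows(series=[[0, 0, -5, 0, 0]])

```text
time_s: 10.15
position: [610.0, -97.4, 39.8]
eef_rot: [[0.99, -0.129, 0.057], [-0.127, -0.991, -0.041], [0.062, 0.033, -0.997]]
contact_force: [-1.0, -9.3, 2.9]
width: 0.1
```

```bash
python3 to.py -20 -215 -33; python3 snap.py m_w wrist; python3 snap.py m_t top; python3 - <<'E'
from h import *
im=cv2.imread("pics/m_t.png")[140:235,240:410]
a=cv2.resize(im,None,fx=3,fy=3,interpolation=2)
w=cv2.imread("pics/m_w.png");w[:285,:0]=0
w=w[:300];out=np.zeros((585,640,3),np.uint8);out[:285,:510]=a;out[285:]=w
cv2.imwrite("pics/m_c.png",out)
E
```

```text
t 10.15 target [612.1 -99.3  39.9] tool delta [2.4 1.7 0. ] roll to shelf -0.66 now in shelf [ -22.3 -213.3  -33.2] F shelf [ 0.1 -9.4  2.8] q [ 0.31  0.48 -0.29  1.83  0.24  0.8  -1.81]
10.15 [610.  -97.4  39.8] yaw -7.3 F [-0.98 -9.28  2.93] w 0.1 q [ 0.31  0.48 -0.29  1.83  0.24  0.8  -1.81]
10.2 [609.8 -97.4  39.7] yaw -7.3 F [ -1.14 -10.42   2.51] w 0.2 q [ 0.31  0.48 -0.29  1.83  0.24  0.8  -1.81]
```

View pics/m_c.png

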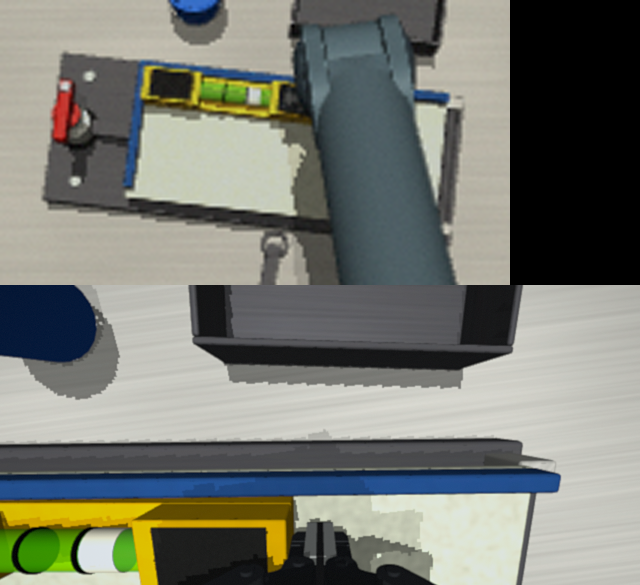

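Call:
play_rows(series=[[0, -3, 12, 0, 0], [0, -3, 6, -15, 0], [0, 0, 0, -38, 0], [0, 0, 0, -38, 0], [0, 0, -15, -30, 0], [0, 0, -38, -15, 0], [0, 0, -40, 0, 0], [0, 0, -40, 0, 0], [0, -2, -40, 0, 0], [0, -2, -30, 0, 0], [0, 0, 0, 0, 0]])

```text
time_s: 11.17
position: [609.3, 119.0, 173.5]
eef_rot: [[0.991, -0.125, 0.05], [-0.124, -0.992, -0.009], [0.051, 0.002, -0.999]]
contact_force: [-0.2, 1.6, 0.3]
width: 0.2
```

```bash
python3 to.py -65 75 60; python3 snap.py n_w wrist
```

```text
t 11.17 target [601.1 195.4 128.1] tool delta [-20.  -74.9  44.3] roll to shelf -0.51 now in shelf [-48.   -0.7 104.1] F shelf [-0.3  1.5  0.4] q [ 0.08  0.35 -0.43  1.71  0.19  1.07 -2.11]
11.1667 [609.3 119.  173.5] yaw -7.15 F [-0.15  1.55  0.34] w 0.2 q [ 0.08  0.35 -0.43  1.71  0.19  1.07 -2.11]
```

View pics/n_w.png

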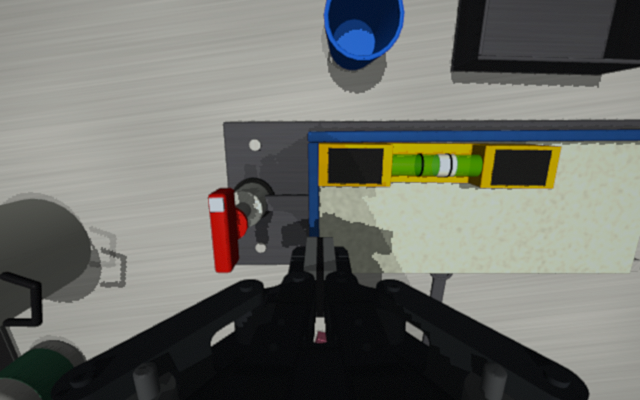

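```bash
cat > chk.py <<'E'
from fit import shelf
from h import *
import pickle,sys
n=sys.argv[1]
q=pickle.load(open("shelf.pkl","rb"))
c,o=pickle.load(open(f"pics/{n}.pkl","rb"));im=cv2.imread(f"pics/{n}.png")
S=3
big=cv2.resize(im[110:290,190:430],None,fx=S,fy=S,interpolation=2)
big=np.clip(big*1.3,0,255).astype(np.uint8)
def dr(P,col):
    p=((proj(c,P)-[190,110]+.5)*S).round().astype(int);cv2.polylines(big,[p.reshape(-1,1,2)],True,col,1)
f=shelf(q,[-65,75,0])[0]
yaw=q[3]
X=np.array([np.cos(yaw),np.sin(yaw),0]);Y=np.array([-np.sin(yaw),np.cos(yaw),0])
for z in (125,151): dr([np.r_[f[:2],z]+a*X*32+b*Y*7 for a,b in((-1,-1),(1,-1),(1,1),(-1,1))],(255,255,0))
dr(shelf(q,[[0,0,42],[-36,0,42],[-36,-62,42],[0,-62,42]]),(255,0,255))
dr(shelf(q,[[0,0,18],[0,-200,18],[10,-200,18],[10,10,18],[0,10,18]]),(0,255,0))
cv2.imwrite(f"pics/{n}_chk.png",big)
E
python3 chk.py n_w
```

```text
(no output)
```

View pics/n_w_chk.png

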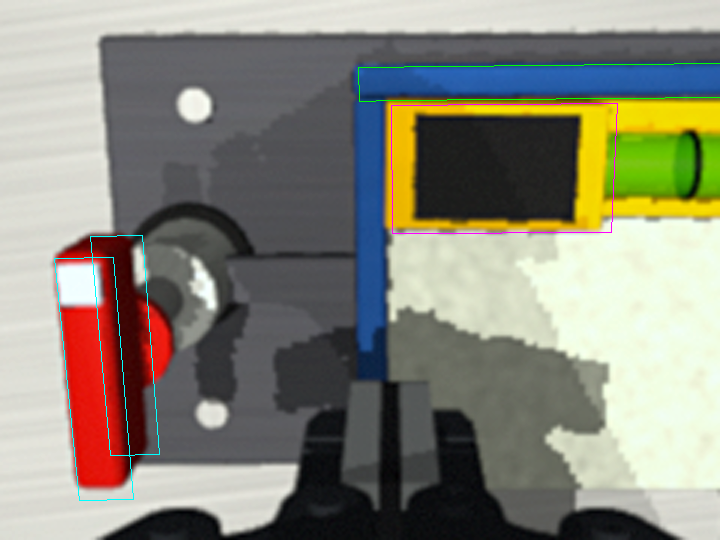

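Call:
play_rows(series=[[0, 0, -15, 0, -7], [0, 0, 0, 0.5, -7.1], [0, 0, 0, 0.5, -7.1], [0, 0, 0, 0.5, -7.1], [0, 0, 0, 0.5, -7.1], [0, 0, 0, 0.5, -7.1], [0, 0, 0, 0.5, -7.1], [0, 0, 0, 0.5, -7.1], [0, 0, 0, 0.5, -7.1], [0, 0, 0, 0.5, -7.1], [0, 0, 0, 0.5, -7.1], [0, 0, 0, 0.5, -7.1]])

```text
time_s: 12.22
position: [599.4, 135.4, 159.8]
eef_rot: [[0.205, 0.978, 0.031], [0.979, -0.206, -0.003], [0.004, 0.031, -1.0]]
contact_force: [-0.3, 0.1, 1.2]
width: -0.1
```

```bash
python3 to.py -65 75 60
```

```text
t 12.22 target [601.1 195.4 128.1] tool delta [ 59.  -11.7  31.6] roll to shelf 84.78 now in shelf [-59.7  14.6  90.7] F shelf [-0.3  0.1  1.2] q [ 0.26  0.41 -0.69  1.72  0.31  1.09 -0.73]
```

Call:
play_rows(series=[[0, 0, 0, -1, -7.1], [0, 0, 0, -1, -7.1], [0, 0, 0, -1, -7.1], [0, 0, 0, -1, -7.1], [0, 0, 0, -1, -7.1], [0, 0, 0, -1, -7.1], [0, 0, 0, -1, -7.1], [0, 0, 0, -1, -7.1], [0, 0, 0, -1, -7.1], [0, 0, 0, -1, -7.1], [20, 0, 0, -1, -7.1], [60, 0, 0, -1, -7.1]])

```text
time_s: 13.22
position: [587.9, 128.9, 163.8]
eef_rot: [[-0.962, 0.274, 0.01], [0.274, 0.962, 0.002], [-0.009, 0.005, -1.0]]
contact_force: [0.9, 0.7, -0.1]
width: 23.3
```

```bash
python3 to.py -65 75 60
```

```text
t 13.22 target [601.1 195.4 128.1] tool delta [ 5.8 67.4 36. ] roll to shelf 170.71 now in shelf [-70.4   6.8  94.6] F shelf [ 0.9  0.8 -0.1] q [ 0.49  0.5  -0.99  1.72  0.45  1.16  0.66]
```

Call:
play_rows(series=[[60, 0, 10, -1, -7], [60, 0, 25, 0, -2.3], [60, 0, 20, 0, 0], [60, 0, 8, 0, 0], [60, 0, 0, 0, 0]])

```text
time_s: 13.63
position: [594.9, 186.5, 161.2]
eef_rot: [[-0.993, 0.114, 0.0], [0.114, 0.993, 0.002], [0.0, 0.002, -1.0]]
contact_force: [-0.1, 0.2, 0.3]
width: 60.0
```

```bash
python3 to.py -65 75 60;python3 snap.py p_w wrist;python3 - <<'E'
from h import *
im=cv2.imread("pics/p_w.png")
cv2.imwrite("pics/p_c.png",np.clip(im*1.5,0,255).astype(np.uint8))
E
```

```text
t 13.63 target [601.1 195.4 128.1] tool delta [-5.1  9.5 33.1] roll to shelf 180.1 now in shelf [-70.1  64.9  92.9] F shelf [-0.1  0.2  0.3] q [ 0.38  0.57 -1.01  1.66  0.5   1.2   0.72]
13.6333 [594.9 186.5 161.2] yaw 173.46 F [-0.06  0.18  0.3 ] w 60.0 q [ 0.38  0.57 -1.01  1.66  0.5   1.2   0.72]
```

View pics/p_c.png

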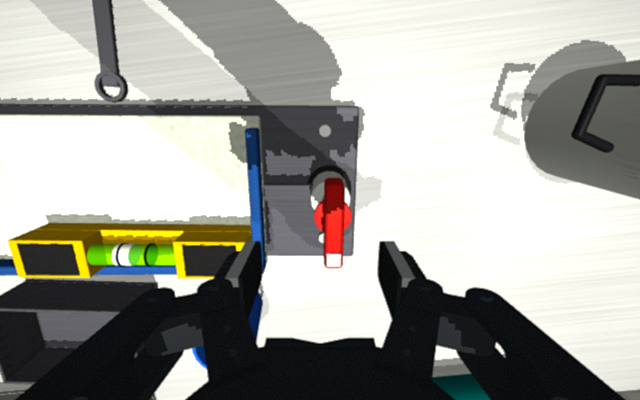

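Call:
play_rows(series=[[60, -4, 6, 10, 0], [60, -2, 3, 20, 0], [60, 0, 0, 20, 0], [60, 0, 0, 12, 0], [60, 0, 0, 4, 0]])

```text
time_s: 14.1
position: [605.1, 188.3, 91.7]
eef_rot: [[-0.993, 0.122, 0.003], [0.122, 0.993, -0.003], [-0.004, -0.002, -1.0]]
contact_force: [-0.2, -0.4, -0.3]
width: 59.9
```

```bash
python3 to.py -65 75 20;python3 snap.py r_w wrist;python3 - <<'E'
from h import *
im=cv2.imread("pics/r_w.png")
cv2.imwrite("pics/r_c.png",np.clip(im*1.5,0,255).astype(np.uint8))
E
```

```text
t 14.1 target [601.  194.8  88.1] tool delta [4.8 5.9 3.6] roll to shelf 179.63 now in shelf [-60.2  69.   23.5] F shelf [-0.1 -0.5 -0.3] q [ 0.33  0.65 -0.94  1.69  0.58  1.11  0.66]
14.1 [605.1 188.3  91.7] yaw 172.99 F [-0.17 -0.44 -0.3 ] w 59.9 q [ 0.33  0.65 -0.94  1.69  0.58  1.11  0.66]
```

View pics/r_c.png

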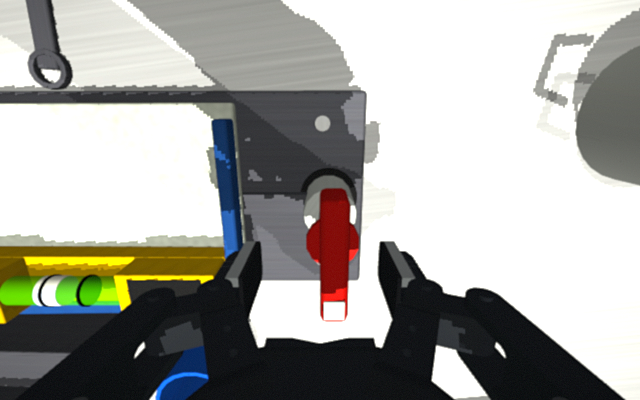

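Call:
play_rows(series=[[60, 3, 5, 3, 0], [60, 0.5, 1, 1, 0], [0, 0, 0, 0, 0], [0, 0, 0, 0, 0], [0, 0, 0, 0, 0], [0, 0, 0, 0, 0], [0, 0, 0, 0, 0]], squeeze=50)

```text
time_s: 14.73
position: [603.5, 195.6, 89.4]
eef_rot: [[-0.992, 0.123, 0.006], [0.123, 0.992, -0.001], [-0.007, -0.0, -1.0]]
contact_force: [0.7, -0.6, -3.9]
width: 13.1
```

```bash
python3 to.py -65 75 20;python3 snap.py s_w wrist;python3 - <<'E'
from h import *
im=cv2.imread("pics/s_w.png")
cv2.imwrite("pics/s_c.png",np.clip(im*1.5,0,255).astype(np.uint8))
E
```

```text
t 14.73 target [601.  194.8  88.1] tool delta [ 2.4 -1.1  1.3] roll to shelf 179.59 now in shelf [-62.6  76.1  21.3] F shelf [ 0.8 -0.4 -3.9] q [ 0.32  0.65 -0.94  1.69  0.59  1.1   0.65]
14.7333 [603.5 195.6  89.4] yaw 172.95 F [ 0.74 -0.55 -3.91] w 13.1 q [ 0.32  0.65 -0.94  1.69  0.59  1.1   0.65]
```

View pics/s_c.png

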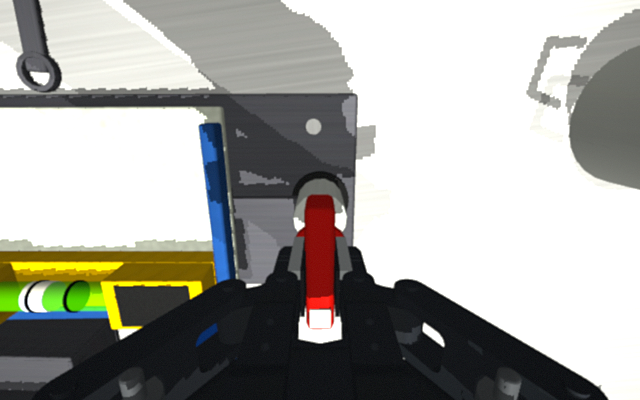

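Call:
play_rows(series=[[0, 0, 0, 0, 4], [0, 0, 0, 0, 6], [0, 0, 0, 0, 6], [0, 0, 0, 0, 6], [0, 0, 0, 0, 6]])

```text
time_s: 15.2
position: [603.5, 195.5, 89.3]
eef_rot: [[-0.81, 0.587, 0.007], [0.587, 0.81, -0.001], [-0.006, 0.003, -1.0]]
contact_force: [1.4, 0.8, -2.1]
width: 13.0
```

```bash
python3 to.py -65 75 20
```

```text
t 15.2 target [601.  194.8  88.1] tool delta [ 1.6 -2.1  1.3] roll to shelf 150.69 now in shelf [-62.6  76.   21.3] F shelf [ 1.3  0.9 -2. ] q [ 0.25  0.61 -0.84  1.69  0.51  1.07  0.19]
```

Call:
play_rows(series=[[0, 0, 0, 0, 6], [0, 0, 0, 0, 6], [0, 0, 0, 0, 6], [0, 0, 0, 0, 6], [0, 0, 0, 0, 6], [0, 0, 0, 0, 6], [0, 0, 0, 0, 6], [0, 0, 0, 0, 4], [0, 0, 0, 0, 0], [0, 0, 0, 0, 0], [0, 0, 0, 0, 0]])

```text
time_s: 16.12
position: [603.4, 195.5, 89.3]
eef_rot: [[-0.107, 0.994, 0.007], [0.994, 0.107, -0.003], [-0.004, 0.006, -1.0]]
contact_force: [1.0, 0.7, -1.4]
width: 12.7
```

```bash
python3 to.py -65 75 20;python3 snap.py t_w wrist;python3 - <<'E'
from h import *
im=cv2.imread("pics/t_w.png")
cv2.imwrite("pics/t_c.png",np.clip(im*1.5,0,255).astype(np.uint8))
E
```

```text
t 16.12 target [601.  194.8  88.1] tool delta [-0.4 -2.5  1.2] roll to shelf 102.76 now in shelf [-62.7  76.   21.3] F shelf [ 0.9  0.9 -1.4] q [ 0.13  0.55 -0.67  1.7   0.39  1.03 -0.56]
16.1167 [603.4 195.5  89.3] yaw 96.12 F [ 1.02  0.72 -1.42] w 12.7 q [ 0.13  0.55 -0.67  1.7   0.39  1.03 -0.56]
```

View pics/t_c.png

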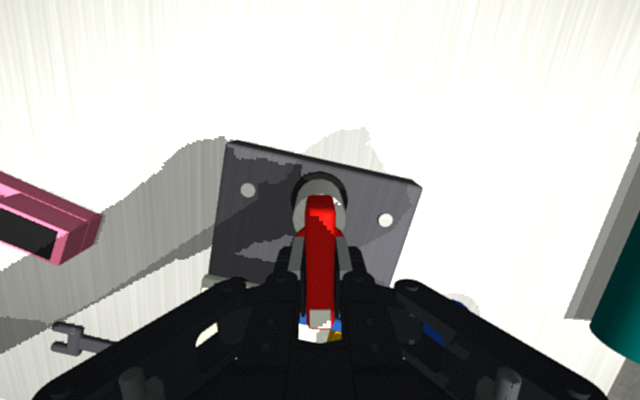

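Call:
play_rows(series=[[45, 0, 0, 0, 0], [45, 0, 0, 0, 0], [45, 0, 0, 0, 0], [45, 0, 0, -20, 0], [45, 0, 0, -35, -7], [45, 0, 0, -10, -7], [45, 0, 0, 0, -7], [20, 0, 0, 0, -7], [0, 0, 0, 0, -7], [0, 0, 0, 0, -7], [0, 0, 0, 0, -7], [0, 0, 0, 0, -7]])

```text
time_s: 17.17
position: [604.3, 196.6, 162.2]
eef_rot: [[-0.897, 0.442, 0.013], [0.442, 0.897, -0.004], [-0.013, 0.002, -1.0]]
contact_force: [0.2, -0.1, 0.7]
width: 0.2
```

Call:
play_rows(series=[[0, 0, -15, 0, -7], [0, 0, -15, 0, -7], [0, 0, -15, 0, -5]])

```text
time_s: 17.42
position: [589.3, 159.3, 164.1]
eef_rot: [[-0.994, 0.111, 0.016], [0.111, 0.994, 0.001], [-0.016, 0.002, -1.0]]
contact_force: [-0.0, 0.5, 0.3]
width: -0.2
```

```bash
python3 to.py -18 -31 82;python3 snap.py u_w wrist
```

```text
t 17.42 target [635.6  85.1 151.8] tool delta [-54.  -68.7  12.9] roll to shelf 180.29 now in shelf [-72.6  37.2  95.4] F shelf [-0.1  0.5  0.3] q [ 0.43  0.52 -0.99  1.7   0.47  1.17  0.77]
17.4167 [589.3 159.3 164.1] yaw 173.65 F [-0.01  0.52  0.29] w -0.2 q [ 0.43  0.52 -0.99  1.7   0.47  1.17  0.77]
```

View pics/u_w.png

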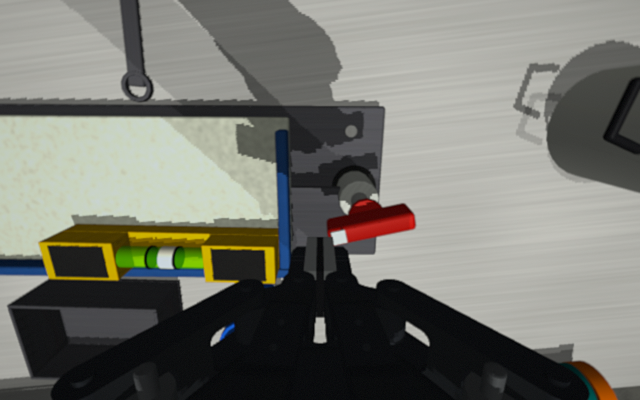

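Call:
play_rows(series=[[0, -15, -20, 0, 0], [0, -15, -22, 0, 0], [0, -12, -15, 0, 0], [0, -6, -6, 10, 0], [0, 0, 0, 20, 0], [0, 0, 0, 20, 0], [0, 0, 0, 10, 0]])

```text
time_s: 18.05
position: [637.2, 84.1, 106.4]
eef_rot: [[-0.992, 0.127, 0.026], [0.127, 0.992, -0.003], [-0.026, 0.001, -1.0]]
contact_force: [-0.8, 0.0, -0.1]
width: 0.1
```

```bash
python3 to.py -18 -31 0;python3 snap.py v_w wrist
```

```text
t 18.05 target [635.4  83.7  69.8] tool delta [ 2.7 -0.7 36.5] roll to shelf 179.36 now in shelf [-16.3 -31.   36.5] F shelf [-0.7 -0.1 -0.1] q [ 0.48  0.62 -0.92  1.68  0.56  1.1   0.85]
18.05 [637.2  84.1 106.4] yaw 172.72 F [-0.75  0.02 -0.11] w 0.1 q [ 0.48  0.62 -0.92  1.68  0.56  1.1   0.85]
```

View pics/v_w.png

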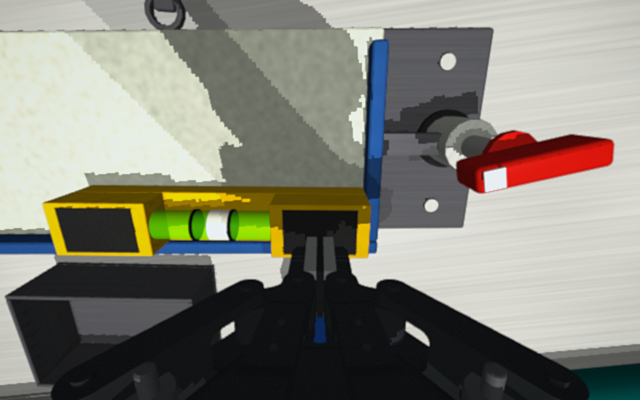

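Call:
play_rows(series=[[0, 1, 0, 10, 0.6], [0, 1, 0, 6, 0], [0, 0, 0, 4, 0]])

```text
time_s: 18.35
position: [633.8, 87.4, 83.5]
eef_rot: [[-0.99, 0.136, 0.023], [0.136, 0.991, -0.001], [-0.023, 0.002, -1.0]]
contact_force: [0.6, 0.3, -0.2]
width: -0.0
```

Call:
play_rows(series=[[0, 0, 0, 2, 0]])

```text
time_s: 18.43
position: [633.2, 88.1, 80.9]
eef_rot: [[-0.991, 0.135, 0.022], [0.135, 0.991, -0.001], [-0.022, 0.002, -1.0]]
contact_force: [-0.0, -0.6, 0.5]
width: 0.0
```

Call:
play_rows(series=[[0, 0, 0, 2, 0]])

```text
time_s: 18.52
position: [633.5, 88.5, 79.3]
eef_rot: [[-0.991, 0.134, 0.023], [0.134, 0.991, -0.001], [-0.023, 0.002, -1.0]]
contact_force: [-0.8, -1.3, 3.6]
width: -0.0
```

Call:
play_rows(series=[[0, 0, 0, 2, 0]])

```text
time_s: 18.6
position: [633.8, 88.6, 78.0]
eef_rot: [[-0.991, 0.134, 0.023], [0.134, 0.991, -0.002], [-0.023, 0.001, -1.0]]
contact_force: [-2.4, -1.7, 3.4]
width: 0.2
```

Call:
play_rows(series=[[0, 0, 0, 2, 0], [0, 0, 0, 2, 0]])

```text
time_s: 18.77
position: [634.2, 88.8, 76.0]
eef_rot: [[-0.991, 0.134, 0.024], [0.134, 0.991, -0.003], [-0.024, 0.0, -1.0]]
contact_force: [-3.1, -2.6, 11.0]
width: 0.1
```

Call:
play_rows(series=[[0, 0, 0, 2, 0]])

```text
time_s: 18.85
position: [634.7, 88.7, 75.9]
eef_rot: [[-0.991, 0.134, 0.025], [0.134, 0.991, -0.004], [-0.025, -0.001, -1.0]]
contact_force: [-4.9, -2.3, 12.1]
width: 0.0
```

Call:
play_rows(series=[[0, 0, 0, 2, 0]])

```text
time_s: 18.93
position: [634.7, 88.6, 76.0]
eef_rot: [[-0.991, 0.135, 0.024], [0.135, 0.991, -0.006], [-0.025, -0.002, -1.0]]
contact_force: [-4.8, -2.2, 9.6]
width: 0.2
```

Call:
play_rows(series=[[0, 0, 0, 2, 0]])

```text
time_s: 19.02
position: [634.6, 88.5, 76.0]
eef_rot: [[-0.991, 0.135, 0.024], [0.135, 0.991, -0.007], [-0.025, -0.004, -1.0]]
contact_force: [-4.7, -2.1, 9.2]
width: 0.1
```

Call:
play_rows(series=[[0, 0, 0, 2, 0], [0, 0, 0, 2, 0], [0, 0, 0, 2, 0], [0, 0, 0, 2, 0], [0, 0, 0, 2, 0], [0, 0, 0, 2, 0], [0, 0, 0, 2, 0], [0, 0, 0, 2, 0], [0, 0, 0, 2, 0], [0, 0, 0, 2, 0]])

```text
time_s: 19.85
position: [634.5, 88.0, 76.0]
eef_rot: [[-0.99, 0.138, 0.023], [0.138, 0.99, -0.021], [-0.026, -0.018, -1.0]]
contact_force: [-4.0, -1.8, 9.1]
width: 0.3
```

```bash
python3 to.py -18 -31 0;python3 snap.py w_w wrist; python3 - <<'E'
from h import *
im=cv2.imread("pics/w_w.png")[160:300,100:420]
cv2.imwrite("pics/w_c.png",cv2.resize(np.clip(im*1.3,0,255).astype(np.uint8),None,fx=2.5,fy=2.5,interpolation=2))
E
```

```text
t 19.85 target [635.4  83.7  69.8] tool delta [-1.3 -4.   6.3] roll to shelf 178.72 now in shelf [-19.4 -27.    6.3] F shelf [-3.8 -2.4  9.1] q [ 0.44  0.65 -0.88  1.7   0.6   1.06  0.79]
19.85 [634.5  88.   76. ] yaw 172.08 F [-4.05 -1.78  9.15] w 0.3 q [ 0.44  0.65 -0.88  1.7   0.6   1.06  0.79]
```

View pics/w_c.png

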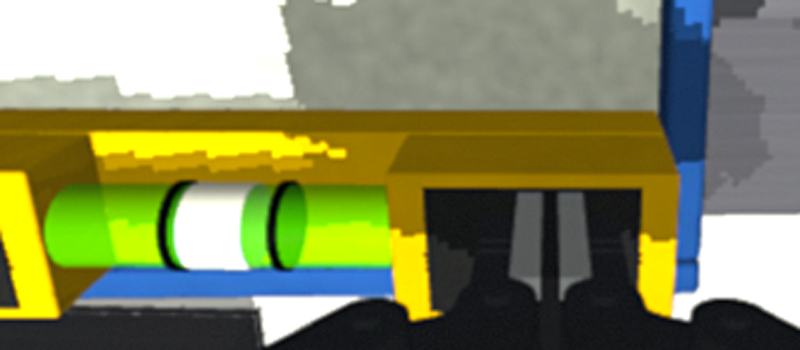

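Call:
play_rows(series=[[0, 0, 0, -15, 0], [0, 0, 0, -35, 0], [45, 0, 0, -35, 0], [45, 12, 25, 0, 7], [45, 12, 35, 0, 7], [45, 5, 35, 0, 7], [45, 0, 0, 0, 7], [45, 0, 0, 0, 7], [45, 0, 0, 0, 7], [45, 0, 0, 0, 7], [45, 0, 0, 0, 7], [45, 0, 0, 0, 7]])

```text
time_s: 20.9
position: [634.9, 196.0, 164.9]
eef_rot: [[-0.307, 0.951, 0.035], [0.951, 0.308, -0.009], [-0.02, 0.031, -0.999]]
contact_force: [0.4, 0.9, 0.6]
width: 45.1
```

```bash
python3 to.py -62.6 76 21
```

```text
t 20.9 target [603.5 195.5  89. ] tool delta [ 10.7 -32.3  74.7] roll to shelf 114.54 now in shelf [-31.5  78.8  96.9] F shelf [0.3 0.9 0.6] q [ 0.17  0.52 -0.72  1.58  0.39  1.16 -0.33]
```

Call:
play_rows(series=[[45, 5, -12, 0, 6], [45, 2, -18, 0, 5.8], [45, 0, -5, 15, 0], [45, 0, 0, 20, 0]])

```text
time_s: 21.23
position: [604.7, 199.0, 133.4]
eef_rot: [[-0.092, 0.995, 0.05], [0.996, 0.092, -0.003], [-0.007, 0.05, -0.999]]
contact_force: [0.1, -0.6, -0.2]
width: 45.4
```

```bash
python3 to.py -62.6 76 21; python3 snap.py x_w wrist;python3 - <<'E'
from h import *
im=cv2.imread("pics/x_w.png")
cv2.imwrite("pics/x_c.png",np.clip(im*1.5,0,255).astype(np.uint8))
E
```

```text
t 21.23 target [603.5 195.5  89. ] tool delta [-3.1 -3.7 44.3] roll to shelf 101.89 now in shelf [-61.8  78.9  65.4] F shelf [ 0.2 -0.6 -0.2] q [ 0.15  0.48 -0.69  1.7   0.37  1.05 -0.57]
21.2333 [604.7 199.  133.4] yaw 95.25 F [ 0.1  -0.59 -0.21] w 45.4 q [ 0.15  0.48 -0.69  1.7   0.37  1.05 -0.57]
```

View pics/x_c.png

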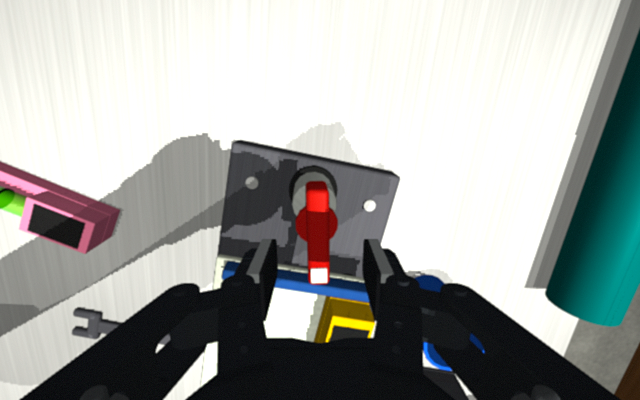

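Bar is centred between the jaws. Lower, grip, and turn a further ~0.2 rad.

Call:
play_rows(series=[[45, -1.5, -1, 15, 0], [45, -1.5, -1, 18, 0], [45, 0, 0, 9, 0], [0, 0, 0, 1, 0], [0, 0, 0, 0, 0], [0, 0, 0, 0, 0], [0, 0, 0, 0, 0], [0, 0, 0, 0, 0]], squeeze=50)

```text
time_s: 21.95
position: [605.5, 196.4, 87.5]
eef_rot: [[-0.093, 0.995, 0.048], [0.996, 0.093, -0.001], [-0.005, 0.047, -0.999]]
contact_force: [3.3, 1.1, -3.8]
width: 13.4
```

```bash
python3 to.py -62.6 76 21
```

```text
t 21.95 target [603.5 195.5  89. ] tool delta [-0.7 -2.  -1.7] roll to shelf 101.97 now in shelf [-60.7  77.1  19.5] F shelf [ 3.2  1.6 -3.8] q [ 0.13  0.53 -0.66  1.73  0.41  0.98 -0.6 ]
```

Call:
play_rows(series=[[0, 0, 0, 0, 6], [0, 0, 0, 0, 5.5], [0, 0, 0, 0, 0], [0, 0, 0, 0, 0]])

```text
time_s: 22.28
position: [605.6, 196.4, 87.5]
eef_rot: [[0.114, 0.992, 0.046], [0.994, -0.114, -0.0], [0.005, 0.046, -0.999]]
contact_force: [2.6, 0.3, -2.0]
width: 13.7
```

```bash
python3 to.py -62.6 76 21
```

```text
t 22.28 target [603.5 195.5  89. ] tool delta [-1.1 -1.9 -1.7] roll to shelf 90.11 now in shelf [-60.6  77.2  19.5] F shelf [ 2.6  0.6 -2. ] q [ 0.1   0.52 -0.62  1.73  0.38  0.97 -0.78]
```

Call:
play_rows(series=[[45, 0, 0, 0, 0], [45, 0, 0, 0, 0], [45, 0, 0, 0, 0], [45, 0, 0, -20, 0], [45, 0, 0, -35, 0], [30, 0, 0, -15, -7], [0, 0, 0, 0, -7], [0, 0, 0, 0, -7], [0, 0, 0, 0, -7], [0, 0, 0, 0, -7], [0, 0, 0, 0, -7], [0, 0, 0, 0, -7]])

```text
time_s: 23.28
position: [602.8, 199.3, 168.3]
eef_rot: [[-0.696, 0.716, 0.054], [0.717, 0.697, -0.0], [-0.037, 0.038, -0.999]]
contact_force: [0.0, -0.3, -0.2]
width: -0.1
```

Call:
play_rows(series=[[0, 0, 0, 0, -7], [0, 0, 0, 0, -7], [0, 0, 0, 0, -7], [0, 0, 0, 0, -7], [0, 0, 0, 0, -7], [0, 0, 0, 0, -5]])

```text
time_s: 23.78
position: [603.6, 200.1, 172.7]
eef_rot: [[-0.995, 0.08, 0.059], [0.08, 0.997, -0.0], [-0.059, 0.004, -0.998]]
contact_force: [-0.7, -0.1, -0.2]
width: 0.2
```

```bash
python3 to.py -18 -31 82;python3 snap.py y_w wrist
```

```text
t 23.78 target [635.6  85.1 151.8] tool delta [ -39.9 -112.1   22.8] roll to shelf 182.02 now in shelf [-63.1  79.1 104.8] F shelf [-0.7 -0.2 -0.2] q [ 0.35  0.52 -0.98  1.67  0.5   1.16  0.73]
23.7833 [603.6 200.1 172.7] yaw 175.38 F [-0.72 -0.08 -0.21] w 0.2 q [ 0.35  0.52 -0.98  1.67  0.5   1.16  0.73]
```

View pics/y_w.png

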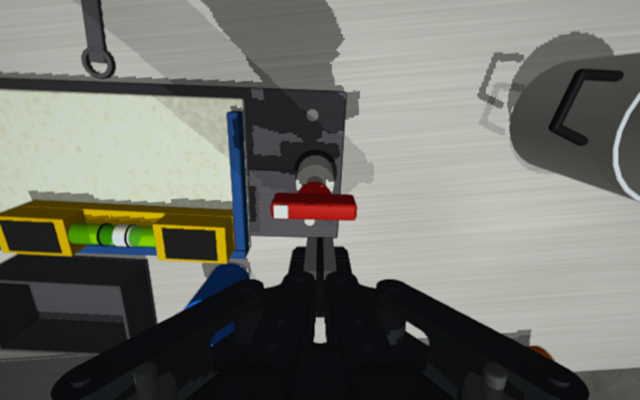

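Call:
play_rows(series=[[0, -10, -30, 0, 2], [0, -10, -36, 0, 0], [0, -8, -30, 5, 0], [0, -4, -12, 15, 0], [0, 0, -1, 25, 0], [0, 0, 0, 20, 0]])

```text
time_s: 24.33
position: [634.2, 90.3, 114.7]
eef_rot: [[-0.99, 0.116, 0.075], [0.117, 0.993, 0.005], [-0.074, 0.014, -0.997]]
contact_force: [0.4, 0.0, -0.9]
width: -0.1
```

```bash
python3 to.py -18 -31 10;python3 snap.py z_w wrist
```

```text
t 24.33 target [635.4  83.9  79.8] tool delta [ 0.6 -6.7 34.9] roll to shelf 179.9 now in shelf [-20.  -25.4  45. ] F shelf [ 0.4  0.1 -0.9] q [ 0.49  0.57 -0.92  1.72  0.55  1.04  0.85]
24.3333 [634.2  90.3 114.7] yaw 173.25 F [ 0.41  0.01 -0.86] w -0.1 q [ 0.49  0.57 -0.92  1.72  0.55  1.04  0.85]
```

View pics/z_w.png

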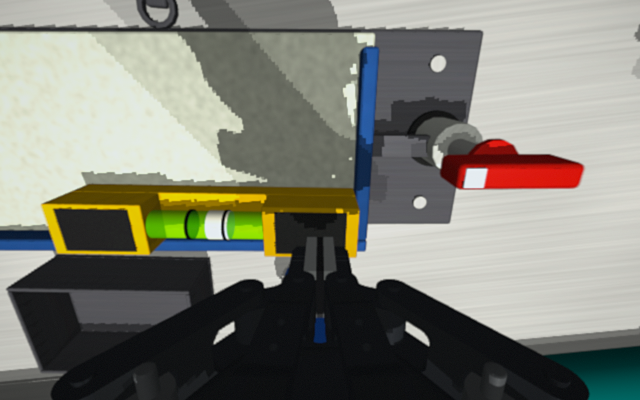

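Call:
play_rows(series=[[0, 0, -3, 14, 0], [0, 0, -3, 10, 0], [0, 0, -1, 4, 0]])

```text
time_s: 24.63
position: [632.0, 85.4, 79.6]
eef_rot: [[-0.991, 0.115, 0.068], [0.116, 0.993, 0.007], [-0.067, 0.015, -0.998]]
contact_force: [0.8, 1.5, 4.3]
width: -0.3
```

Call:
play_rows(series=[[0, 0, 0, 2, 0], [0, 0, 0, 2, 0]])

```text
time_s: 24.8
position: [633.1, 85.6, 77.5]
eef_rot: [[-0.991, 0.114, 0.069], [0.115, 0.993, 0.005], [-0.068, 0.013, -0.998]]
contact_force: [-4.4, -3.5, 13.6]
width: -0.0
```

Call:
play_rows(series=[[0, 0, 0, 2, 0], [0, 0, 0, 2, 0]])

```text
time_s: 24.97
position: [633.2, 85.3, 77.8]
eef_rot: [[-0.991, 0.114, 0.068], [0.114, 0.993, -0.0], [-0.067, 0.007, -0.998]]
contact_force: [-4.5, -2.9, 7.2]
width: 0.2
```

Call:
play_rows(series=[[0, 0, 0, 2, 0], [0, 0, 0, 2, 0]])

```text
time_s: 25.13
position: [632.9, 85.2, 77.8]
eef_rot: [[-0.991, 0.114, 0.067], [0.114, 0.994, -0.005], [-0.067, 0.002, -0.998]]
contact_force: [-2.7, -2.9, 6.9]
width: -0.5
```

Call:
play_rows(series=[[0, 0, 0, 2.8, 0], [0, 0, 0, 2.8, 0], [0, 0, 0, 2.8, 0], [0, 0, 0, 2.8, 0], [0, 0, 0, 2.8, 0], [0, 0, 0, 2.8, 0], [0, 0, 0, 2.8, 0], [0, 0, 0, 2.8, 0], [0, 0, 0, 2.8, 0], [0, 0, 0, 2.8, 0], [0, 0, 0, 2.8, 0], [0, 0, 0, 2.8, 0]])

```text
time_s: 26.13
position: [633.2, 83.8, 77.6]
eef_rot: [[-0.992, 0.112, 0.065], [0.11, 0.993, -0.041], [-0.069, -0.034, -0.997]]
contact_force: [-4.7, -1.1, 10.8]
width: -0.2
```

```bash
python3 to.py -18 -31 10;python3 snap.py A_w wrist; python3 snap.py A_t top; python3 - <<'E'
from h import *
im=cv2.imread("pics/A_w.png")[160:300,100:420]
cv2.imwrite("pics/A_c.png",cv2.resize(np.clip(im*1.3,0,255).astype(np.uint8),None,fx=2.5,fy=2.5,interpolation=2))
im=cv2.imread("pics/A_t.png")[140:235,240:410]
cv2.imwrite("pics/A_tc.png",cv2.resize(im,None,fx=4.5,fy=4.5,interpolation=2))
E
```

```text
t 26.13 target [635.4  83.9  79.8] tool delta [-2.3  0.3 -2.1] roll to shelf 180.32 now in shelf [-20.2 -31.3   7.8] F shelf [-4.5 -1.8 10.8] q [ 0.44  0.61 -0.87  1.74  0.61  1.02  0.8 ]
26.1333 [633.2  83.8  77.6] yaw 173.68 F [-4.67 -1.12 10.81] w -0.2 q [ 0.44  0.61 -0.87  1.74  0.61  1.02  0.8 ]
26.1833 [633.2  83.8  77.6] yaw 173.7 F [-4.97 -2.08 10.66] w 0.1 q [ 0.44  0.61 -0.87  1.74  0.61  1.02  0.8 ]
```

View pics/A_c.png

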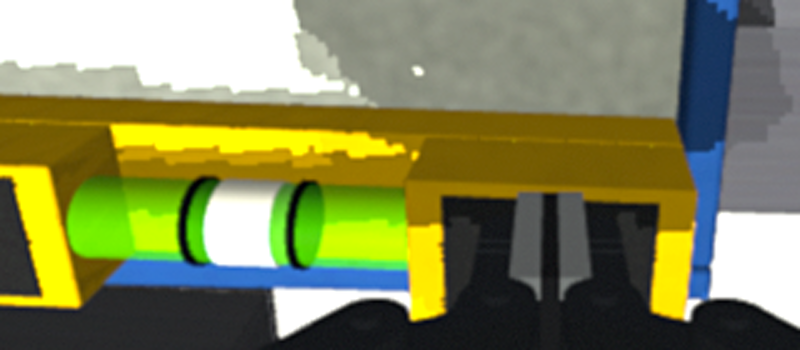

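View pics/A_tc.png

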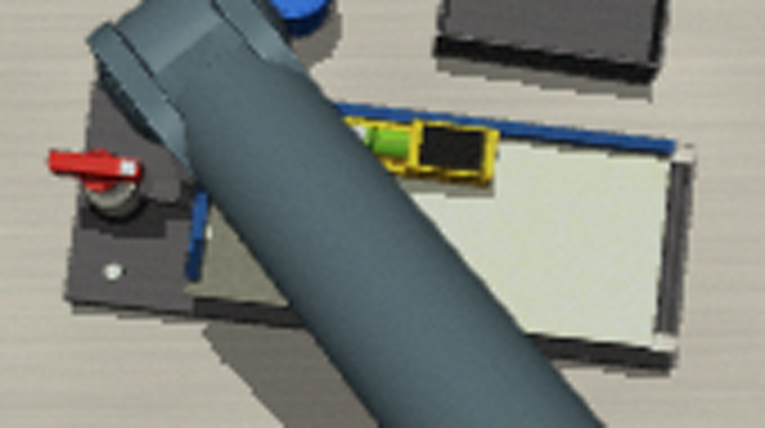

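```bash
python3 - <<'E'
from fit import shelf
from h import *
import pickle
q=list(pickle.load(open("shelf.pkl","rb")));q[4]=0.0;q[2]=75.
c,o=pickle.load(open("pics/A_w.pkl","rb"));im=cv2.imread("pics/A_w.png")
S=2.5
big=cv2.resize(np.clip(im[160:300,100:420]*1.3,0,255).astype(np.uint8),None,fx=S,fy=S,interpolation=2)
def dr(P,col):
    p=((proj(c,shelf(q,P))-[100,160]+.5)*S).round().astype(int);cv2.polylines(big,[p.reshape(-1,1,2)],True,col,1)
dr([[0,0,42],[-36,0,42],[-36,-62,42],[0,-62,42]],(255,0,255))
dr([[0,0,18],[-120,0,18],[-120,10,18],[10,10,18],[10,-200,18],[0,-200,18]],(0,0,255))
cv2.imwrite("pics/A_chk.png",big)
E
```

```text
(no output)
```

View pics/A_chk.png

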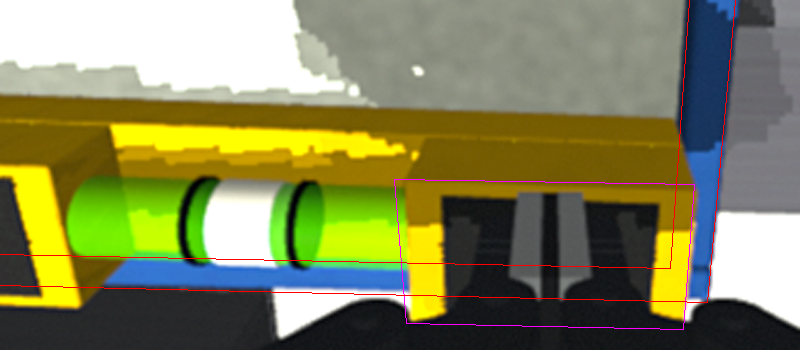

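```bash
python3 - <<'E'
from station import robot
o=robot.get_obs();print(o['time_s'],o['contact_force'].round(1),o['position'].round(1));robot.close_job()
E
```

```text
26.2333 [-5.2 -1.9 10.4] [633.3  83.8  77.6]
the job is handed in; nothing more can be done
```

I pushed the level into the corner of the two stops and turned the red handle clockwise about 1.57 rad in two grips. I handed in at 26.2 s while pressing on the foot-end pad. No verdict was reported.

**Last checks**
- **Force:** the press was about 10.5 N downwards, steady, with about 5 N sideways holding the level against the fence. The tool had stopped descending, so I take the shelf to be down on its foot; I did not measure the shelf angle directly.
- **Bubble:** the wrist view after about 1 s of pressing showed it midway between the rings, within about 1 mm. After the first turn it had stood about 2 to 3 mm towards -y, so I turned the handle another 0.2 rad.
- **Level:** a model overlay on the last wrist picture matched the corner position to within about 2 mm. The fence side was partly hidden behind the gripper in that picture. Before I turned the foot, a clear view showed the level snug against both stops.
- **Bystanders:** the moves kept clear of them, and nothing in the pictures looked displaced. I did not measure their positions at the end.

**Disagreed with the description:** the real fingertips, when shut, lie about 40 mm behind the reported TCP. I found this from the cameras, confirmed it by touching the shelf, and allowed for it from then on. The fingers also rested once briefly on the blue fence at about 20 N before I backed off.

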